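# Hang up the L-shaped photo scale

### The job

Put the white L-shaped photo scale away on the hanger: lift it out of the grey sorter, stand it in the low wooden grooved rest and let go, then take it again by its long limb so that the hanging hole is clear, and thread the hole over the prong of the hanger stand. The hole is off-centre, so lower the heavy side gently all the way down until the scale hangs by itself, rather than letting go and having it swing down, and leave it hanging still. Leave the yellow scale in the sorter and do not disturb the jar, the vial or the bottle.

Things in the scene. Friction and masses are not known exactly. Their poses are not given: they have to be found in the camera images.
- white_scale: white L-shaped board with black printed bars, 8 mm thick (x), about 120 g. Origin: middle of the long limb's underside; y along the long limb (-80..80 mm, z 0..40), z up as it stands; the short limb rises at y 40..80 to z 120. Centre of mass y 18, z 37, so it hangs at rest turned 0.59 rad about +x (the -y end lower). Starts in one slot of the sorter, only the short limb showing
- hole (a point): centre of the round 26 mm through hole (axis along the scale's x) in the short limb of the white scale, at y 60, z 100 mm of the scale; fingers that hold the short limb from above cover it. Axes as the scale
- yellow_scale: the yellow L-shaped scale, same shape, size and axes as the white one; leave it in its slot
- sorter: fixed grey sorter 112 x 184 x 70 mm, left or right of the robot (the stand on the other side). Origin: centre of its underside, y along the slots. Two slots 12 mm wide at x -30 and +30 mm, floor 6 mm and wall tops 70 mm above the desk; the scales stand in them, one in each, short limb towards +y
- rest: fixed low wooden rest 56 x 170 mm, right of the printer. Origin: centre of its underside, y along the groove. Groove at x 0, 11 mm wide, floor 6 mm above the desk, with a mouth flared to about 20 mm; its lips are 20 mm above the desk at most. The scale may stand in it either way round, roughly centred along it. The printer fills world y -0.07 to 0.27 from x 0.48 on: pass in front of it
- stand: fixed hanger stand. Origin: under the centre of its base (130 x 90 x 10 mm, x along the prong). A 10 mm post rises at x +50 mm; at its top a level 7 mm thick prong, axis 235 mm above the desk, runs from x +40 to -42 mm and ends in an upturned tip at x -53, topping out 14 mm above the axis. The scale may hang either way round, hole centre then 9.5 mm below the axis
- prong (a point): point on the axis of the prong at x -10 mm of the stand, 235 mm above the desk: a good place for the scale to hang; axes as the stand
- jar: white jar, 48 mm across, 65 mm high, origin at the centre of its underside, loose, to be left standing, near the front edge of the desk
- vial: brown vial with a beige cap, 41 mm across, 86 mm high, origin at the centre of its underside, loose, to be left standing, near the front edge of the desk
- bottle: pale blue bottle with a black cap, 66 mm across, 123 mm high, origin at the centre of its underside, loose, to be left standing; behind the rest

How it is judged:
On the way:
1. the white scale stands in the groove of the rest, let go (x of white_scale in the frame of rest between -0.008 and 0.008 m and y of white_scale in the frame of rest between -0.04 and 0.04 m and height (world z) of white_scale below 0.012 m and angle between white_scale's own z axis and vertical below 0.3 rad and angle between the y axis of white_scale and the y axis of rest, either way round below 0.2 rad and contact force between the fingers and white_scale below 0.1 N and linear speed of white_scale below 0.05 m/s), for 0.2 s.
At the end, for the whole second after the job is handed in: the white scale hangs still and untouched by its hole on the prong: hole centre within 12 mm sideways of it, 213 to 237 mm above the desk, between post and tip, weight on the stand; yellow scale, jar, vial and bottle within 30 mm of their starts, the last three upright within 0.2 rad (x of hole in the frame of stand between -0.045 and 0.04 m and y of hole in the frame of stand between -0.012 and 0.012 m and z of hole in the frame of stand between 0.213 and 0.237 m and contact force between white_scale and stand above 0.3 N and contact force between the fingers and white_scale below 0.1 N and linear speed of white_scale below 0.05 m/s and angular speed of white_scale below 0.6 rad/s and distance of each of yellow_scale, jar, vial, bottle from where it was at the start of the episode below 0.03 m and angle between each of jar, vial, bottle's own z axis and vertical below 0.2 rad).
It fails at once if the white scale is let go on the prong and swings down by itself (over 3 rad/s with the fingers off it) (contact force between the fingers and white_scale below 0.1 N and distance between hole and prong below 0.05 m and angular speed of white_scale above 3 rad/s).
It fails at once if the yellow scale is moved by more than 30 mm (distance of yellow_scale from where it was at the start of the episode above 0.03 m).
It fails at once if the jar, vial or bottle is moved by more than 30 mm or tipped (distance of any of jar, vial, bottle from where it was at the start of the episode above 0.03 m or angle between any of jar, vial, bottle's own z axis and vertical above 0.3 rad).
It also fails if it takes over 72 s, if anything falls off the work surface, if the arm or the gripper's body presses on something with over 40 N, if the wrist force passes 120 N, or if a joint passes its speed limit or range.

### The arm

A 6-joint arm with a two-finger parallel gripper is mounted at the origin on a cart in front of the work surface, level with it; the furniture and walls round the work are solid. World frame = base frame: x ahead of the robot, y to its left, z up, the work surface at z = 0. Lengths are in m, angles in rad, forces in N, time in s.
With the tool pointing down it reaches from about 0.35 to 0.975 m from the base axis. Payload 7.1 kg.
Tool frame: the origin (TCP) lies at the centre of the arm's flange, where the gripper is bolted on; the fingertips stand 182 mm ahead of it and the grasp point (between the pads) lies 163 mm ahead of it; z points along the fingers, y is the direction in which the jaws open and shut (so a half turn about z gives the same grasp; the last joint's range is limited). The gripper opens to 88 mm and grips with 3 to 60 N. Pads are 20 mm wide; open, the fingers measure 115 mm over their backs; the gripper's body (75 mm by 178 mm) begins 61 mm behind the grasp point.
Start: joints at [-1.35, 0.423, 1.63, -0, 1.089, -0.019], TCP at [0.148, -0.607, 0.405] pointing down, gripper open.
Joint ranges: [-3, 3], [-0.9, 2.11], [0.09, 2.58], [-1.31, 4.45], [0.11, 2.69], [-2.54, 2.54]. Speed limits (rad/s): [2.39, 2.39, 3.01, 3.14, 3.14, 3.14].

### API

Orientations are given as [roll, pitch, yaw] about the fixed x, y, z axes, in that order (R = Rz(yaw) Ry(pitch) Rx(roll)).
In Python, from cell import arm gives the robot as it stands.
- The arm moves only by the tool apply_moves, never from a script. Its argument "plan" is a list of rows, each a list of 3 entries, a list of its own where there are three numbers: the turn, a rotation vector about the tool's x, y, z in degrees, then the shift along the tool's x, y, z in cm, then the closure, from 0 (fully open) to 1 (shut). In form: [[[wx, wy, wz], [dx, dy, dz], grip], ...]. A call has 1 to 20 rows; each row shifts and turns the commanded pose from where the row before left it, along the tool's axes as they then stand; what a row does not reach is not made up. A row lasts 1/10 s, in which the tool goes at most 50 mm and 8.59 degrees, less where a joint would pass 70% of its speed; a pose out of reach is approached as far as the arm can. A call is refused whole if a number of a shift passes 5 or a number of a turn 8.59, either way. A call with a gripper value outside its range is refused whole. The fingers move at their own pace and stop on an object; "force" is the grip in N (left out, the last holds). Time passes only in rows, so rows that do not move let the fingers close. It gives the time, the measured TCP pose, the force and the opening at its end, in the units of the state.
- arm.sense(): the state, without advancing time (a new reading comes with each control period).
- arm.grab_frame(name): name is "side" or "top"; returns a dict with "image" (420x560x3 uint8, blue, green, red), "fx", "fy", "cx", "cy" (pixels), "T" (4x4, takes a point from camera to world coordinates). Camera axes: x right, y down, z forward; pixel columns grow to the right and rows downward; lengths in m; the calibration is good to about 2 mm. A picture is of the moment at which its call begins. There is no depth.
- arm.hand_in(): hands the job in, once; it reports no verdict.
The state is a dict: "t": time; "joint_positions": joint angles; "qd": joint speeds; "joint_efforts": joint torques, N m; "ee_pos": TCP position; "eef_rot": TCP orientation; "force": force on the tool from outside, world axes, zero at the start; "ft_torque": the same for the moment, N m; "gripper_width": finger opening in m.
Only numpy, scipy, OpenCV 4.12 (cv2) and the standard library are available. Lean on these libraries where they do the work, as an engineer would, in place of code of your own. Each camera call takes 0.05 s, during which the arm holds its last target.

## Working session

There is one attempt and no reset: what is moved stays moved. The work goes in short steps, Python scripts to look and compute and a tool call to move; the robot and the scene stay as the last step left them, time stands still between calls to the robot, and variables do not carry over. Pictures are saved under pics/ and viewed, and the job is handed in when it is done.

Besides the shell and the picture viewer there is one more tool, called after ">>>" by a JSON object that holds its "op" and its "data", one argument or row to a line. apply_moves: Moves the arm, as the interface text tells. Its arguments: {"type":"object","properties":{"plan":{"type":"array","items":{"type":"array"}},"force":{"type":"number"}},"required":["plan"]}

```bash
ls; mkdir -p pics
python3 - <<'E'
from cell import arm
import cv2,pickle
print(arm.sense())
for n in("side","top"):
    f=arm.grab_frame(n); cv2.imwrite(f"pics/{n}0.png",f["image"]); pickle.dump(f,open(f"{n}0.pkl","wb"))
    print(n,f["fx"],f["cx"],f["cy"],f["T"].round(4).tolist())
E
```

```text
pics
{'t': 0.0, 'joint_positions': array([-1.34998911e+00,  4.23859622e-01,  1.63070477e+00, -2.92145909e-05,
        1.08856807e+00, -1.89672822e-02]), 'qd': array([-0.00060719, -0.00098276, -0.00024924,  0.00163275, -0.00012656,
        0.00054935]), 'joint_efforts': array([ 1.47976400e-03, -5.44626367e+01, -2.73668790e+01,  6.44999533e-02,
        2.28463614e-02, -1.43426587e-04]), 'ee_pos': array([ 0.14840749, -0.60683609,  0.40388394]), 'eef_rot': array([-3.14005263e+00, -3.34676325e-06,  2.39788063e-01]), 'force': array([-0.14053792, -0.8910658 ,  0.12462937]), 'ft_torque': array([ 0.05123666,  0.00693343, -0.02174633]), 'gripper_width': 0.08736565526214846}
side 496.0580448006655 288.83414886574116 204.55319097223386 [[-0.8695, -0.2613, 0.4191, -0.0457], [-0.4938, 0.4798, -0.7253, 0.9995], [-0.0116, -0.8376, -0.5462, 0.8781], [0.0, 0.0, 0.0, 1.0]]
top 422.59791697338255 282.63369586434806 209.18610298737158 [[0.0258, -0.9912, 0.1298, 0.3834], [-0.9993, -0.0288, -0.0218, 0.0238], [0.0254, -0.1291, -0.9913, 1.2531], [0.0, 0.0, 0.0, 1.0]]
```

View pics/side0.png

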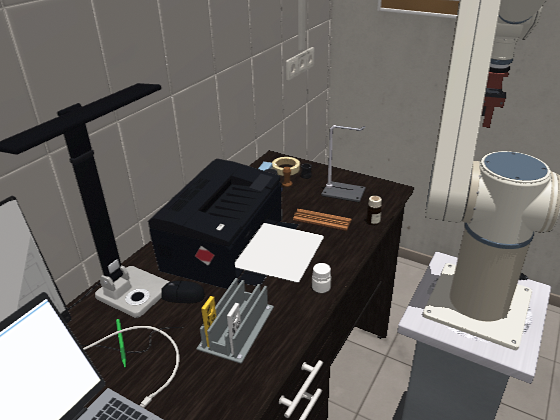

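View pics/top0.png

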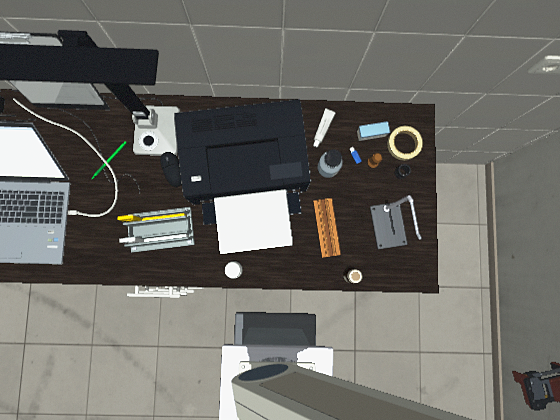

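The side view shows the sorter at about (235,325), with the white scale in its near slot, the rest at (322,218) and the stand at (345,170). The top view shows the sorter at (157,228), the rest at (327,228) and the stand at (390,225). I'll enlarge these for accurate pixel positions.

Run:
```python
import cv2
s=cv2.imread("pics/side0.png");t=cv2.imread("pics/top0.png")
def crop(im,x,y,w,h,k,n):
    c=cv2.resize(im[y:y+h,x:x+w],None,fx=k,fy=k,interpolation=cv2.INTER_CUBIC)
    for i in range(0,w,10):
        cv2.line(c,(i*k,0),(i*k,6 if i%50 else 14),(0,0,255),1)
        if i%20==0: cv2.putText(c,str(x+i),(i*k,24),0,.4,(0,0,255),1)
    for i in range(0,h,10):
        cv2.line(c,(0,i*k),(6,i*k),(0,0,255),1)
        if i%20==0: cv2.putText(c,str(y+i),(8,i*k+4),0,.4,(0,0,255),1)
    cv2.imwrite("pics/"+n,c)
crop(t,110,195,100,70,8,"t_sort.png")
crop(t,300,185,130,100,6,"t_rest.png")
crop(s,190,270,95,95,6,"s_sort.png")
crop(s,285,115,110,120,5,"s_stand.png")
```

```text
(no output)
```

View pics/t_sort.png

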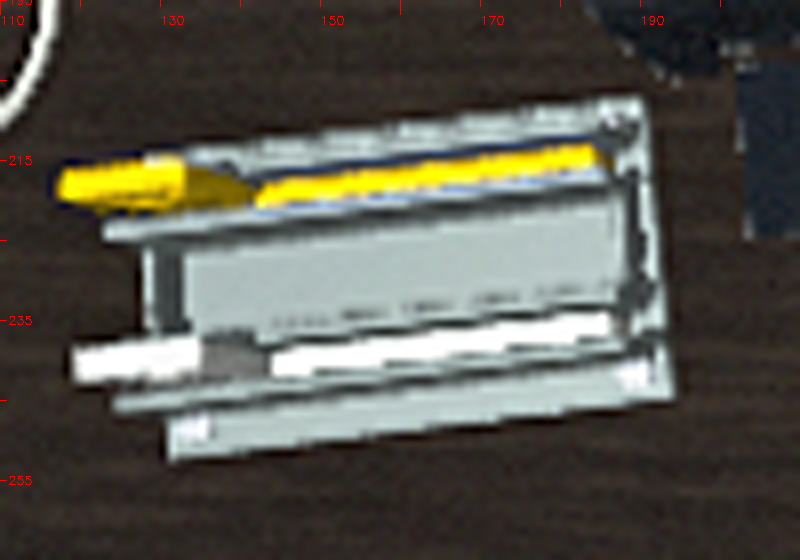

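View pics/t_rest.png

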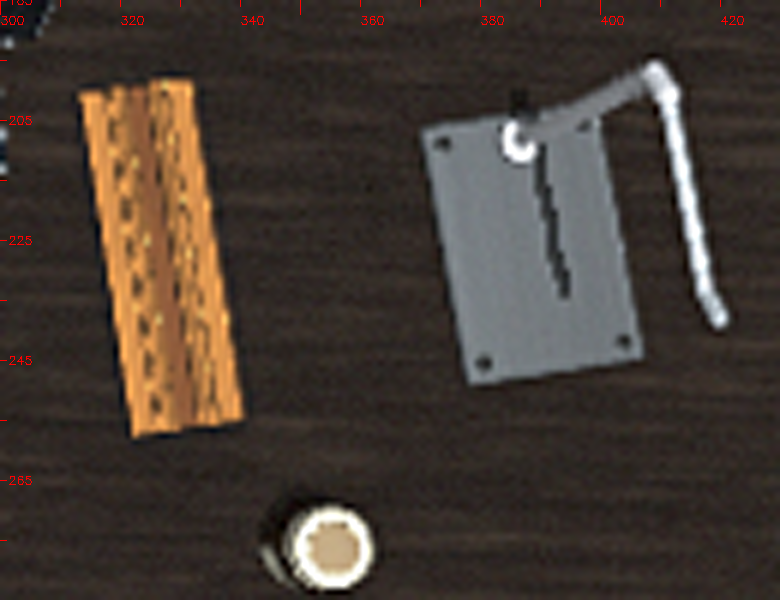

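View pics/s_sort.png

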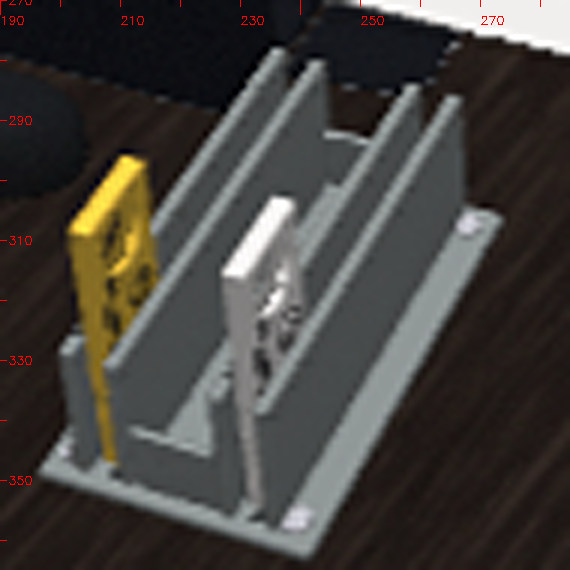

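View pics/s_stand.png

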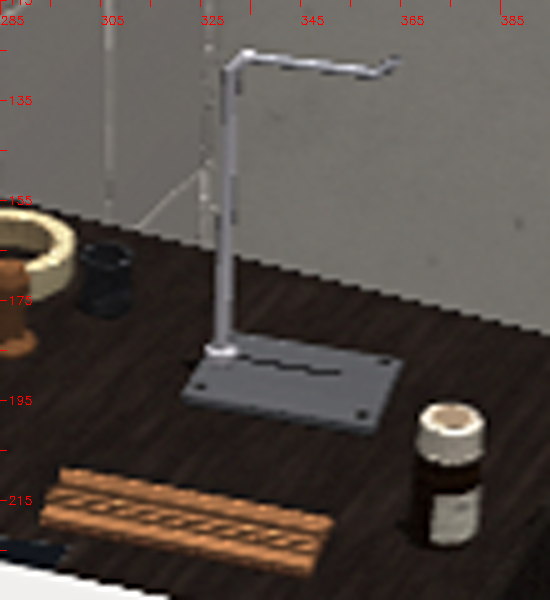

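```bash
cat > h.py <<'E'
import numpy as np,pickle,cv2
from scipy.optimize import least_squares
from scipy.spatial.transform import Rotation as Ro
F={n:pickle.load(open(f"{n}0.pkl","rb")) for n in("side","top")}
def proj(f,P):
    Ti=np.linalg.inv(f["T"]); p=Ti[:3,:3]@np.asarray(P,float)+Ti[:3,3]
    return np.array([f["fx"]*p[0]/p[2]+f["cx"],f["fy"]*p[1]/p[2]+f["cy"]])
def ray(f,u,v,z):
    d=f["T"][:3,:3]@np.array([(u-f["cx"])/f["fx"],(v-f["cy"])/f["fy"],1]); c=f["T"][:3,3]
    return c+d*(z-c[2])/d[2]
def fit(obs,x0,zfree=False):
    # obs: (cam,u,v,local xyz)
    def r(q):
        R=Ro.from_euler('z',q[2]).as_matrix(); t=np.array([q[0],q[1],q[3] if zfree else 0])
        return np.concatenate([proj(F[c],R@np.array(p)+t)-[u,v] for c,u,v,p in obs])
    s=least_squares(r,x0+([0] if zfree else []),loss='soft_l1'); return s.x,r(s.x).reshape(-1,2).round(1)
E
cat > fit.py <<'E'
from h import *
T=F["top"];S=F["side"]
t8=lambda x,y:("top",x/8+109.5+.06,y/8+194.5+.06)
t6=lambda x,y:("top",x/6+299.5+.08,y/6+184.5+.08)
s6=lambda x,y:("side",x/6+189.5+.08,y/6+269.5+.08)
s5=lambda x,y:("side",x/5+284.6,y/5+114.6)
for n,u,v,z in(("jar",232.5,269,.065),("vial",355,275.5,.086),("bottle",330,158,.123)): print(n,ray(T,u,v,z).round(3))
# white scale: local origin at floor z=.006
w=[t8(70,347)+((.004,.08,.126),),t8(75,384)+((-.004,.08,.126),),t8(200,335)+((.004,.04,.126),),t8(200,372)+((-.004,.04,.126),),
 t8(612,310)+((.004,-.08,.046),),t8(612,334)+((-.004,-.08,.046),),
 s6(275,198)+((.004,.04,.126),),s6(297,205)+((-.004,.04,.126),),s6(222,270)+((.004,.08,.126),),s6(246,280)+((-.004,.08,.126),)]
print("white",*fit(w,[.45,.3,0.]))
so=[t8(645,97)+((.056,-.092,.006),),t8(673,397)+((-.056,-.092,.006),),t8(168,460)+((-.056,.092,.006),),s6(40,470)+((.056,.092,.006),),s6(310,550)+((-.056,.092,.003),),s6(502,217)+((-.056,-.092,.006),)]
print("sorter",*fit(so,[.45,.3,0.]))
for z in(.010,.015,.02):
  re=[t6(78,93)+((.028,.085,z),),t6(192,80)+((-.028,.085,z),) ,t6(243,418)+((-.028,-.085,z),),t6(134,436)+((.028,-.085,z),)]
  # yaw ~ -pi/2: y along world +x
  print("rest",z,*fit(re,[.45,-.1,-1.5]))
st=[t6(421,130)+((.065,.045,.01),),t6(600,112)+((.065,-.045,.01),),t6(643,358)+((-.065,-.045,.01),),t6(470,385)+((-.065,.045,.01),),
 t6(658,68)+((.05,0,.2385),),t6(722,322)+((-.055,0,.249),),
 s5(183,390)+((.065,.045,.01),),s5(403,358)+((-.065,-.045,.01),),s5(398,62)+((-.055,0,.247),),s5(377,73)+((-.042,0,.235),),s5(232,66)+((.05,0,.235),)]
print("stand",*fit(st,[.45,-.4,0.]))
E
python3 fit.py
```

```text
jar [0.367 0.133 0.065]
vial [ 0.359 -0.205  0.086]
bottle [ 0.677 -0.128  0.123]
white [0.44638116 0.34855145 0.16570088] [[ 0.9  1.8]
 [ 0.6  0.2]
 [-0.1  1.2]
 [ 0.2 -0.4]
 [-0.1  0.3]
 [ 0.2  0.1]
 [-0.6 -0.1]
 [-0.9 -0.4]
 [-0.   0.8]
 [-0.6  0.1]]
sorter [0.47588582 0.35210867 0.15536493] [[ 0.2  0.2]
 [ 0.6  0.3]
 [ 0.5  0.6]
 [-0.7 -0. ]
 [-0.3  1.6]
 [-0.3 -0.9]]
rest 0.01 [ 0.49655037 -0.13921257 -1.69265802] [[ 28.5   0.4]
 [ -9.1  -0.3]
 [-25.4   0. ]
 [ 11.7  -0.1]]
rest 0.015 [ 0.49614669 -0.13923194 -1.69717135] [[ 28.9   0.3]
 [ -8.7  -0.4]
 [-25.3   0.1]
 [ 11.8   0. ]]
rest 0.02 [ 0.49575159 -0.13909363 -1.70222936] [[ 29.2   0.3]
 [ -8.4  -0.6]
 [-25.3   0.1]
 [ 11.8   0.1]]
stand [ 0.50668897 -0.31913919  0.17699358] [[-0.  -0.1]
 [-0.4 -1.4]
 [ 0.5  0.6]
 [-0.4  0.7]
 [ 1.   0.9]
 [-0.   0.7]
 [-0.9  0.6]
 [-0.4  0. ]
 [-0.2 -0.6]
 [-0.4  0.3]
 [-0.3 -2.1]]
```

```bash
cat > fit2.py <<'E'
from h import *
t6=lambda x,y:("top",x/6+299.5+.08,y/6+184.5+.08)
s5=lambda x,y:("side",x/5+284.6,y/5+114.6)
for z in(.010,.015,.02):
  re=[t6(78,93)+((-.028,.085,z),),t6(192,80)+((.028,.085,z),) ,t6(243,418)+((.028,-.085,z),),t6(134,436)+((-.028,-.085,z),),
  s5(62,468)+((.028,.085,z),),s5(333,520)+((.028,-.085,z),)]
  print("rest",z,*fit(re,[.45,-.1,-1.5]))
  print(fit(re[:4],[.45,-.1,-1.5])[0],fit(re[4:],[.45,-.1,-1.5])[0])
E
python3 fit2.py
python3 - <<'E'
import sys;sys.path.insert(0,'.')
from h import *
im=F["top"]["image"]
c=cv2.resize(im[190:265,305:350],None,fx=8,fy=8,interpolation=cv2.INTER_CUBIC)
q=np.array([.4958,-.1391,-1.40])
im=F["side"]["image"]
d=cv2.resize(im[200:240,280:360],None,fx=8,fy=8,interpolation=cv2.INTER_CUBIC)
cv2.imwrite("pics/rt.png",c);cv2.imwrite("pics/rs.png",d)
E
```

```text
rest 0.01 [ 0.49624771 -0.13464449 -1.4018265 ] [[ 0.2  0.3]
 [-0.3 -0.1]
 [ 0.3  0.2]
 [-0.3 -0.1]
 [ 0.8  0.1]
 [-1.  -0.4]]
[ 0.49639317 -0.13475902 -1.40248179] [ 0.49514204 -0.13379037 -1.393497  ]
rest 0.015 [ 0.49558682 -0.13348949 -1.40138805] [[-0.   0.2]
 [-0.5 -0.2]
 [ 0.2  0.3]
 [-0.5  0.1]
 [ 0.8 -1. ]
 [-0.9 -1.5]]
[ 0.49595639 -0.13412283 -1.40249076] [ 0.4920913  -0.12713893 -1.39463912]
rest 0.02 [ 0.49512129 -0.1327077  -1.40133834] [[-0.1  0.1]
 [-0.5 -0.3]
 [ 0.2  0.5]
 [-0.6  0.2]
 [ 0.8 -2.2]
 [-0.7 -2.7]]
[ 0.49552144 -0.13348976 -1.40248765] [ 0.4890527  -0.12049206 -1.39621766]
```

View pics/rt.png

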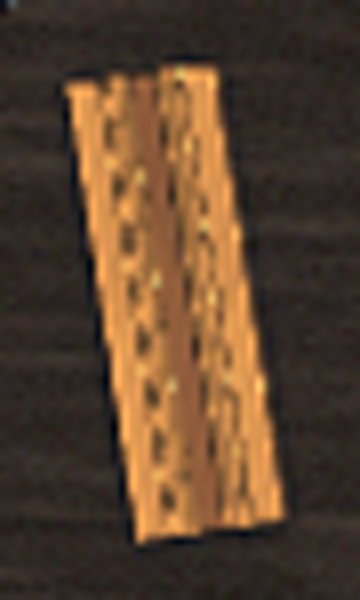

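View pics/rs.png

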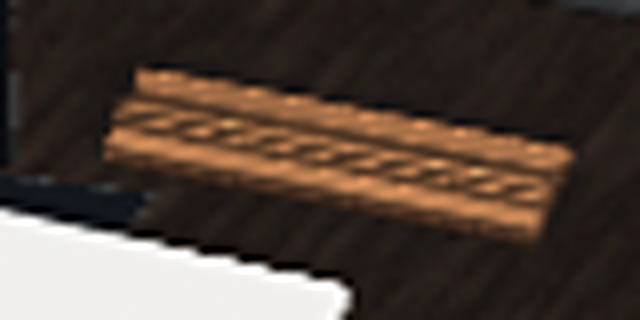

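```bash
cat >> h.py <<'E'
def Rdown(yaw): return Ro.from_euler('xyz',[np.pi,0,yaw])
def plan(p,R,wps,grip,dp=.1,dr=.5):
    """wps: list of (pos,Ro,n rows). returns rows; prints as call"""
    rows=[];p=np.array(p,float)
    for P,Rt,n in wps:
        for k in range(n,0,-1):
            sh=R.inv().apply((np.array(P)-p)/k)*100; sh=np.clip(np.round(sh/dp)*dp,-4.9,4.9)
            tv=np.degrees((R.inv()*Rt).as_rotvec())/k; tv=np.clip(np.round(tv/dr)*dr,-8.5,8.5)
            p=p+R.apply(sh/100); R=R*Ro.from_rotvec(np.radians(tv))
            rows.append([[round(float(a),2)+0. for a in tv],[round(float(a),2)+0. for a in sh],grip])
    import json
    for i in range(0,len(rows),20): print(json.dumps(rows[i:i+20]).replace(" ",""))
    print(len(rows),"end",p.round(4),R.as_euler('xyz').round(3))
    return rows
def cur():
    from cell import arm
    s=arm.sense(); return s["ee_pos"],Ro.from_euler('xyz',s["eef_rot"]),s
E
python3 - <<'E'
from h import *
p,R,s=cur()
pts=[]
A0,A1=-1.331,.751
N=7
w=[]
for k in range(1,N+1):
    a=A0+(A1-A0)*k/N; mid=np.sin(np.pi*k/N); r=.625+(.597-.625)*k/N-.12*mid
    z=.405+(.33-.405)*k/N+.10*mid
    w.append((np.array([r*np.cos(a),r*np.sin(a),z]),Rdown(.24+(1.733-.24)*k/N),4))
plan(p,R,w,.3)
E
```

```text
[[[0.0,0.0,-3.0],[4.2,-2.0,-0.8],0.3],[[0.0,0.0,-3.0],[4.3,-1.8,-0.9],0.3],[[0.0,0.0,-3.0],[4.3,-1.6,-0.8],0.3],[[0.0,0.0,-3.0],[4.4,-1.3,-0.9],0.3],[[0.0,0.0,-3.0],[3.7,-2.1,-0.6],0.3],[[0.0,0.0,-3.0],[3.8,-1.9,-0.6],0.3],[[0.0,0.0,-3.0],[3.8,-1.6,-0.6],0.3],[[0.0,0.0,-3.5],[4.0,-1.5,-0.5],0.3],[[0.0,0.0,-3.0],[3.4,-1.8,-0.2],0.3],[[0.0,0.0,-3.0],[3.5,-1.6,-0.2],0.3],[[0.0,0.0,-3.0],[3.5,-1.5,-0.2],0.3],[[0.0,0.0,-3.0],[3.6,-1.2,-0.3],0.3],[[0.0,0.0,-3.0],[3.3,-1.5,0.3],0.3],[[0.0,0.0,-3.0],[3.4,-1.4,0.3],0.3],[[0.0,0.0,-3.0],[3.5,-1.2,0.2],0.3],[[0.0,0.0,-3.5],[3.5,-1.0,0.3],0.3],[[0.0,0.0,-3.0],[3.5,-1.3,0.8],0.3],[[0.0,0.0,-3.0],[3.6,-1.1,0.7],0.3],[[0.0,0.0,-3.0],[3.6,-0.9,0.8],0.3],[[0.0,0.0,-3.0],[3.7,-0.8,0.7],0.3]]
[[[0.0,0.0,-3.0],[3.8,-1.3,1.1],0.3],[[0.0,0.0,-3.0],[3.9,-1.1,1.2],0.3],[[0.0,0.0,-3.0],[3.9,-1.0,1.1],0.3],[[0.0,0.0,-3.5],[4.0,-0.7,1.2],0.3],[[0.0,0.0,-3.0],[4.1,-1.6,1.4],0.3],[[0.0,0.0,-3.0],[4.2,-1.4,1.3],0.3],[[0.0,0.0,-3.0],[4.2,-1.2,1.4],0.3],[[0.0,0.0,-3.0],[4.3,-1.0,1.3],0.3]]
28 end [0.4363 0.4076 0.3303] [-3.142e+00 -1.000e-03  1.732e+00]
```

>>> {"op": "apply_moves", "data": {
  "plan": [
    [[0,0,-3],[4.2,-2.0,-0.8],0.45],
    [[0,0,-3],[4.3,-1.8,-0.9],0.45],
    [[0,0,-3],[4.3,-1.6,-0.8],0.45],
    [[0,0,-3],[4.4,-1.3,-0.9],0.45],
    [[0,0,-3],[3.7,-2.1,-0.6],0.45],
    [[0,0,-3],[3.8,-1.9,-0.6],0.45],
    [[0,0,-3],[3.8,-1.6,-0.6],0.45],
    [[0,0,-3.5],[4.0,-1.5,-0.5],0.45],
    [[0,0,-3],[3.4,-1.8,-0.2],0.45],
    [[0,0,-3],[3.5,-1.6,-0.2],0.45],
    [[0,0,-3],[3.5,-1.5,-0.2],0.45],
    [[0,0,-3],[3.6,-1.2,-0.3],0.45],
    [[0,0,-3],[3.3,-1.5,0.3],0.45],
    [[0,0,-3],[3.4,-1.4,0.3],0.45],
    [[0,0,-3],[3.5,-1.2,0.2],0.45],
    [[0,0,-3.5],[3.5,-1.0,0.3],0.45],
    [[0,0,-3],[3.5,-1.3,0.8],0.45],
    [[0,0,-3],[3.6,-1.1,0.7],0.45],
    [[0,0,-3],[3.6,-0.9,0.8],0.45],
    [[0,0,-3],[3.7,-0.8,0.7],0.45]
  ],
  "force": 30
}}

```text
t: 2.1
ee_pos: [0.5045, 0.0811, 0.4291]
eef_rot: [-3.141, 0.0, 1.307]
force: [0.8, -0.5, 0.4]
gripper_width: 0.048
```

>>> {"op": "apply_moves", "data": {
  "plan": [
    [[0,0,-3],[3.8,-1.3,1.1],0.45],
    [[0,0,-3],[3.9,-1.1,1.2],0.45],
    [[0,0,-3],[3.9,-1.0,1.1],0.45],
    [[0,0,-3.5],[4.0,-0.7,1.2],0.45],
    [[0,0,-3],[4.1,-1.6,1.4],0.45],
    [[0,0,-3],[4.2,-1.4,1.3],0.45],
    [[0,0,-3],[4.2,-1.2,1.4],0.45],
    [[0,0,-3],[4.3,-1.0,1.3],0.45],
    [[0,0,0],[0,0,0],0.45],
    [[0,0,0],[0,0,0],0.45]
  ]
}}

```text
t: 3.1
ee_pos: [0.4357, 0.4078, 0.3289]
eef_rot: [-3.14, 0.001, 1.734]
force: [-0.4, -0.4, -0.4]
gripper_width: 0.0487
```

```bash
cat > snap.py <<'E'
import sys
from h import *
from cell import arm
# snap.py tag cam x y w h k
tag,cam=sys.argv[1:3]; x,y,w,h,k=map(int,sys.argv[3:8])
f=arm.grab_frame(cam); cv2.imwrite(f"pics/{tag}_full.png",f["image"])
c=cv2.resize(f["image"][y:y+h,x:x+w],None,fx=k,fy=k,interpolation=cv2.INTER_CUBIC)
for i in range(0,w,10):
    cv2.line(c,(i*k,0),(i*k,6),(0,0,255),1)
    if i%20==0: cv2.putText(c,str(x+i),(i*k,24),0,.4,(0,0,255),1)
for i in range(0,h,10):
    cv2.line(c,(0,i*k),(6,i*k),(0,0,255),1)
    if i%20==0: cv2.putText(c,str(y+i),(8,i*k+4),0,.4,(0,0,255),1)
cv2.imwrite(f"pics/{tag}.png",c)
s=arm.sense(); print(s["t"],s["ee_pos"].round(4),s["eef_rot"].round(4),s["joint_positions"].round(3),s["gripper_width"],s["force"].round(1))
E
python3 snap.py a1 side 170 180 130 110 6
python3 - <<'E'
from h import *
print(cur()[2]["joint_positions"])
E
```

```text
3.15 [0.4362 0.407  0.3294] [-3.1408e+00  8.0000e-04  1.7322e+00] [ 0.731  0.476  1.746 -0.     0.92   0.57 ] 0.04808925634285385 [ 0.1 -0.2  0.7]
[ 7.30803671e-01  4.76335820e-01  1.74643502e+00 -3.45429573e-04
  9.19941444e-01  5.69628635e-01]
```

```bash
python3 snap.py a2 side 170 190 130 140 5
```

```text
3.2 [0.4366 0.4065 0.3298] [-3.1414e+00  4.0000e-04  1.7311e+00] [ 0.73   0.476  1.746 -0.     0.92   0.57 ] 0.04812892869073748 [ 0.9 -0.9  0.6]
```

View pics/a2.png

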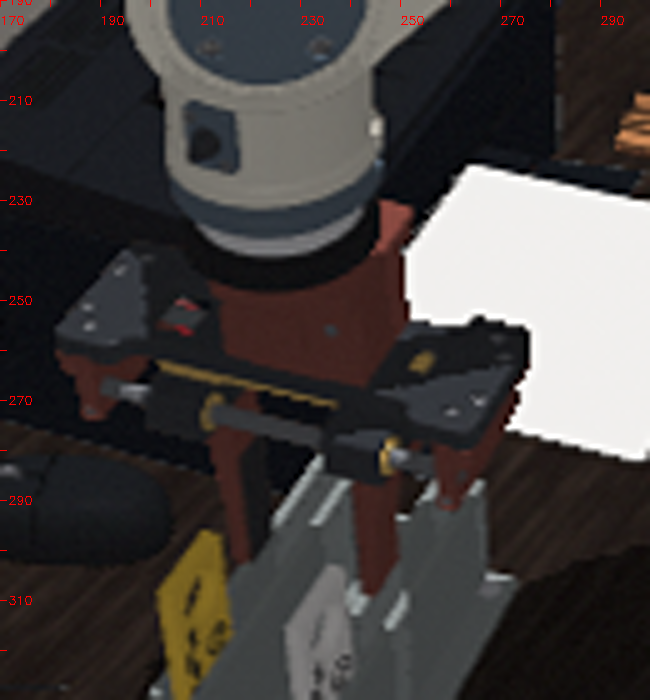

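The view shows the fingers straddling the white limb, with the fingertips at (219,302) and (245,308) and the limb top at about (236,305). Next I descend and grip.

>>> {"op": "apply_moves", "data": {
  "plan": [
    [[0,0,0],[0.1,0,1.5],0.45],
    [[0,0,0],[0,0,2],0.45],
    [[0,0,0],[0,0,1.5],0.45],
    [[0,0,0],[0,0,0.5],0.45],
    [[0,0,0],[0,0,0],1],
    [[0,0,0],[0,0,0],1],
    [[0,0,0],[0,0,0],1],
    [[0,0,0],[0,0,0],1],
    [[0,0,0],[0,0,0],1],
    [[0,0,0],[0,0,0],1]
  ],
  "force": 25
}}

```text
t: 4.2
ee_pos: [0.4363, 0.4084, 0.2751]
eef_rot: [3.141, -0.0, 1.732]
force: [0.0, 0.1, 1.8]
gripper_width: 0.0077
```

```bash
python3 snap.py a3 side 170 200 130 140 5
```

```text
4.25 [0.4363 0.4084 0.2751] [ 3.1410e+00 -4.0000e-04  1.7322e+00] [0.733 0.555 1.769 0.    0.817 0.571] 0.007932489864959142 [-0.3  0.5  1.6]
```

View pics/a3.png

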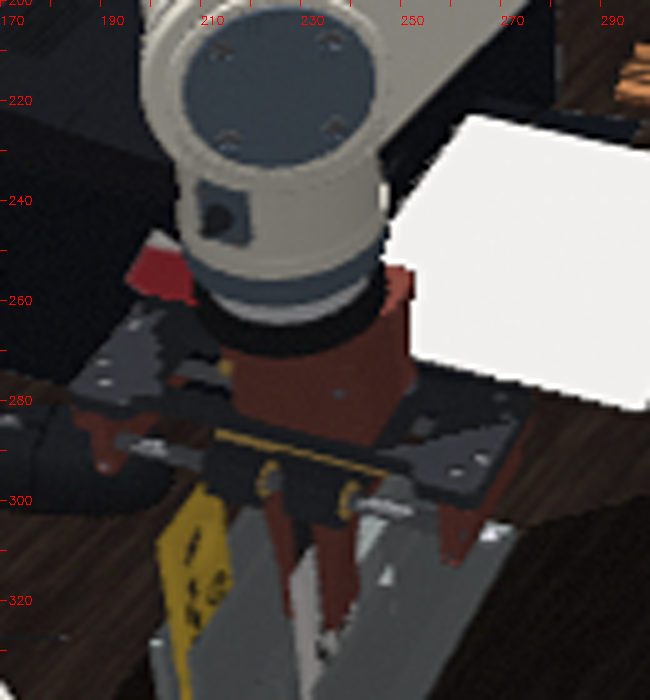

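Run:
```python
from h import *
for n,(x,y,w,h,k) in {"side":(140,145,170,150,4),"top":(160,90,160,170,4)}.items():
    c=cv2.resize(F[n]["image"][y:y+h,x:x+w],None,fx=k,fy=k,interpolation=cv2.INTER_CUBIC)
    c=np.clip(c.astype(float)*2,0,255).astype(np.uint8)
    for i in range(0,w,20): cv2.putText(c,str(x+i),(i*k,12),0,.4,(0,0,255),1)
    for i in range(0,h,20): cv2.putText(c,str(y+i),(0,i*k+4),0,.4,(0,0,255),1)
    cv2.imwrite(f"pics/pr_{n}.png",c)
for z in (0,.1,.15,.2,.25,.3): print(z,proj(F["side"],[.48,-.07,z]).round(0),proj(F["top"],[.48,-.07,z]).round(0),proj(F["side"],[.48,.27,z]).round(0))
```

```text
0 [316. 233.] [304. 232.] [254. 305.]
0.1 [317. 205.] [307. 230.] [252. 274.]
0.15 [317. 190.] [309. 228.] [251. 258.]
0.2 [317. 175.] [310. 226.] [249. 240.]
0.25 [318. 158.] [312. 224.] [248. 222.]
0.3 [318. 142.] [314. 222.] [247. 203.]
```

View pics/pr_side.png

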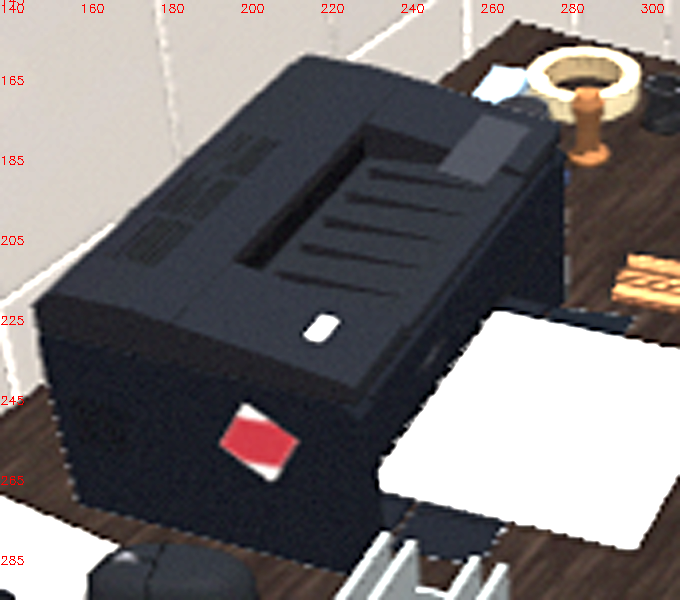

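View pics/pr_top.png

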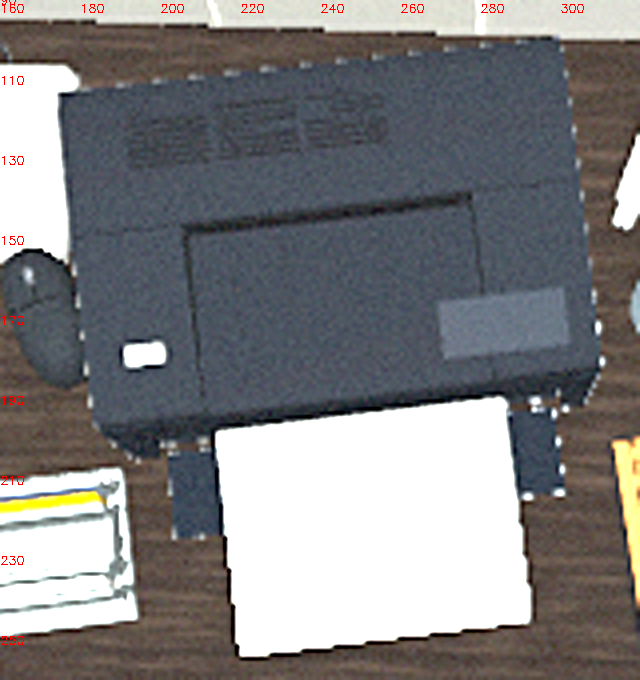

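Run:
```python
from h import *
def tri(us,ut):
    r=least_squares(lambda P:np.r_[proj(F["side"],P)-us,proj(F["top"],P)-ut],[.5,0,.1]); return r.x.round(3),r.fun.round(1)
print("front-right top lip",tri([280.5,176],[306,190]))   # top corner lip
print("front-left top",tri([229,246],[186,200]))
for z in(0,.02,.04): print(z,ray(F["side"],281,221,z).round(3),ray(F["top"],299,193,z).round(3))
print("paper corners",tri([298,281],[288,245]), tri([263,222.5],[285,189]))
print("tray", ray(F["side"],297,227,.03),ray(F["top"],297,213,.03),ray(F["top"],297,213,.0))
for z in(.2,.22,.25): print(z,ray(F["top"],305,180,z),ray(F["top"],302,192,z))
```

```text
front-right top lip (array([ 0.582, -0.057,  0.173]), array([ 2.6,  0.3, -1. , -2.1]))
front-left top (array([0.548, 0.256, 0.148]), array([ 1.1,  0.2, -0.5, -1.1]))
0 [ 0.603 -0.074 -0.   ] [ 0.598 -0.052  0.   ]
0.02 [ 0.589 -0.05   0.02 ] [ 0.595 -0.051  0.02 ]
0.04 [ 0.574 -0.025  0.04 ] [ 0.591 -0.049  0.04 ]
paper corners (array([ 0.478, -0.014, -0.147]), array([ 9.3,  0.7, -4. , -9.3])) (array([ 0.612, -0.004,  0.033]), array([ 3.3,  0.5, -1.4, -3. ]))
tray [ 0.52466615 -0.03353856  0.03      ] [ 0.53352281 -0.04534474  0.03      ] [ 0.53720434 -0.04704065  0.        ]
0.2 [ 0.59766244 -0.05426526  0.2       ] [ 0.56653487 -0.04725058  0.2       ]
0.22 [ 0.59359377 -0.05278272  0.22      ] [ 0.56305736 -0.04590127  0.22      ]
0.25 [ 0.58749075 -0.05055892  0.25      ] [ 0.55784109 -0.04387729  0.25      ]
```

Run:
```python
from h import *
p,R,s=cur()
az=1.740
w=[((.436,.408,.395),R,6),((.43,.36,.46),R,3),((.43,.13,.50),Rdown(2.5),8),((.417,-.148,.49),Rdown(az+np.pi/2),11),((.417,-.148,.33),Rdown(az+np.pi/2),6)]
plan(p,R,w,1)
```

```text
[[[0.0,0.0,0.0],[0.0,0.0,-2.0],1],[[0.0,0.0,0.0],[0.0,0.0,-2.0],1],[[0.0,0.0,0.0],[0.0,0.0,-2.0],1],[[0.0,0.0,0.0],[0.0,0.0,-2.0],1],[[0.0,0.0,0.0],[0.0,0.0,-2.0],1],[[0.0,0.0,0.0],[0.0,0.0,-2.0],1],[[0.0,0.0,0.0],[-1.6,-0.5,-2.2],1],[[0.0,0.0,0.0],[-1.5,-0.4,-2.1],1],[[0.0,0.0,0.0],[-1.6,-0.5,-2.2],1],[[0.0,0.0,-5.5],[-2.8,-0.5,-0.5],1],[[0.0,0.0,-5.5],[-2.8,-0.7,-0.5],1],[[0.0,0.0,-5.5],[-2.7,-1.0,-0.5],1],[[0.0,0.0,-5.5],[-2.6,-1.2,-0.5],1],[[0.0,0.0,-5.5],[-2.5,-1.5,-0.5],1],[[0.0,0.0,-5.5],[-2.3,-1.7,-0.5],1],[[0.0,0.0,-5.5],[-2.1,-1.9,-0.5],1],[[0.0,0.0,-5.5],[-1.9,-2.2,-0.5],1],[[0.0,0.0,-4.0],[-1.4,-2.1,0.1],1],[[0.0,0.0,-4.0],[-1.3,-2.2,0.1],1],[[0.0,0.0,-4.5],[-1.1,-2.3,0.1],1]]
[[[0.0,0.0,-4.0],[-0.9,-2.3,0.1],1],[[0.0,0.0,-4.5],[-0.8,-2.4,0.1],1],[[0.0,0.0,-4.0],[-0.6,-2.5,0.1],1],[[0.0,0.0,-4.5],[-0.4,-2.5,0.1],1],[[0.0,0.0,-4.0],[-0.2,-2.5,0.1],1],[[0.0,0.0,-4.5],[0.0,-2.5,0.1],1],[[0.0,0.0,-4.0],[0.2,-2.5,0.0],1],[[0.0,0.0,-4.5],[0.3,-2.5,0.1],1],[[0.0,0.0,0.0],[0.0,0.0,2.7],1],[[0.0,0.0,0.0],[0.0,0.0,2.7],1],[[0.0,0.0,0.0],[0.0,0.0,2.6],1],[[0.0,0.0,0.0],[0.0,0.0,2.7],1],[[0.0,0.0,0.0],[0.0,0.0,2.6],1],[[0.0,0.0,0.0],[0.0,-0.1,2.7],1]]
34 end [ 0.4174 -0.1484  0.3298] [ 3.141e+00  1.000e-03 -2.972e+00]
```

First, lift it clear and check the grip.

>>> {"op": "apply_moves", "data": {
  "plan": [
    [[0,0,0],[0,0,-2],1],
    [[0,0,0],[0,0,-2],1],
    [[0,0,0],[0,0,-2],1],
    [[0,0,0],[0,0,-2],1],
    [[0,0,0],[0,0,-2],1],
    [[0,0,0],[0,0,-2],1]
  ]
}}

```text
t: 4.85
ee_pos: [0.436, 0.4081, 0.3953]
eef_rot: [-3.141, 0.0, 1.732]
force: [0.6, -0.3, -1.6]
gripper_width: 0.0079
```

```bash
python3 snap.py a4 side 150 150 160 160 4
```

```text
4.9 [0.4367 0.4088 0.3988] [ 3.1376e+00 -2.6000e-03  1.7321e+00] [0.733 0.39  1.697 0.    1.05  0.571] 0.007693725552317894 [0.  0.3 0.7]
```

View pics/a4.png

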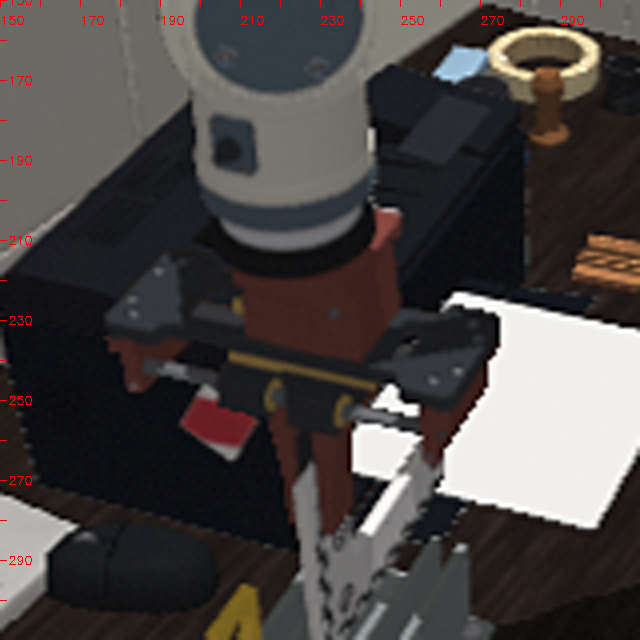

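The scale is held and clear of the sorter, with its limb end near (255,262) and the yellow scale still in its slot. Next it goes to the rest.

>>> {"op": "apply_moves", "data": {
  "plan": [
    [[0,0,0],[-1.6,-0.5,-2.2],1],
    [[0,0,0],[-1.5,-0.4,-2.1],1],
    [[0,0,0],[-1.6,-0.5,-2.2],1],
    [[0,0,-5.5],[-2.8,-0.5,-0.5],1],
    [[0,0,-5.5],[-2.8,-0.7,-0.5],1],
    [[0,0,-5.5],[-2.7,-1.0,-0.5],1],
    [[0,0,-5.5],[-2.6,-1.2,-0.5],1],
    [[0,0,-5.5],[-2.5,-1.5,-0.5],1],
    [[0,0,-5.5],[-2.3,-1.7,-0.5],1],
    [[0,0,-5.5],[-2.1,-1.9,-0.5],1],
    [[0,0,-5.5],[-1.9,-2.2,-0.5],1],
    [[0,0,-4],[-1.4,-2.1,0.1],1],
    [[0,0,-4],[-1.3,-2.2,0.1],1],
    [[0,0,-4.5],[-1.1,-2.3,0.1],1],
    [[0,0,-4],[-0.9,-2.3,0.1],1],
    [[0,0,-4.5],[-0.8,-2.4,0.1],1],
    [[0,0,-4],[-0.6,-2.5,0.1],1],
    [[0,0,-4.5],[-0.4,-2.5,0.1],1],
    [[0,0,-4],[-0.2,-2.5,0.1],1],
    [[0,0,-4.5],[0,-2.5,0.1],1]
  ]
}}

```text
t: 6.9
ee_pos: [0.4189, -0.0983, 0.4901]
eef_rot: [3.141, -0.0, -3.117]
force: [0.9, -0.6, -0.5]
gripper_width: 0.0077
```

>>> {"op": "apply_moves", "data": {
  "plan": [
    [[0,0,-4],[0.2,-2.5,0],1],
    [[0,0,-4.5],[0.3,-2.5,0.1],1],
    [[0,0,0],[0,0,2.7],1],
    [[0,0,0],[0,0,2.7],1],
    [[0,0,0],[0,0,2.6],1],
    [[0,0,0],[0,0,2.7],1],
    [[0,0,0],[0,0,2.6],1],
    [[0,0,0],[0,-0.1,1.7],1],
    [[0,0,0],[0,0,0],1],
    [[0,0,0],[0,0,0],1]
  ]
}}

```text
t: 7.9
ee_pos: [0.4173, -0.1485, 0.3396]
eef_rot: [3.141, -0.001, -2.972]
force: [0.3, 0.1, -1.1]
gripper_width: 0.008
```

```bash
python3 snap.py b1 side 250 100 130 140 5;python3 snap.py b1t top 280 170 110 100 6
```

```text
7.95 [ 0.4176 -0.1486  0.3402] [-3.1413e+00  6.0000e-04 -2.9716e+00] [-0.369  0.258  2.069  0.     0.814 -2.11 ] 0.007768326960524087 [ 0.1  0.5 -1. ]
8.0 [ 0.4176 -0.1487  0.3405] [-3.1408e+00  1.3000e-03 -2.9716e+00] [-0.369  0.257  2.069 -0.     0.814 -2.11 ] 0.007694628826613932 [-0.5  0.1 -0.9]
```

View pics/b1.png

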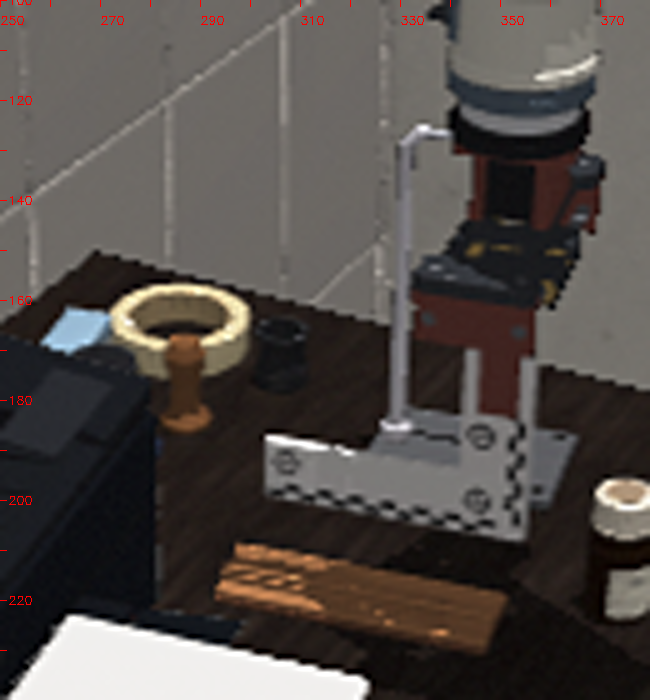

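View pics/b1t.png

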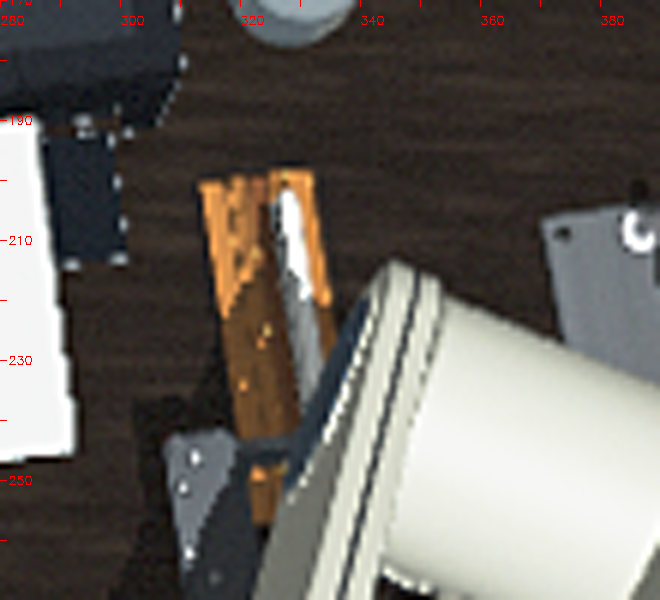

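Run:
```python
from h import *
tcp=np.array([.4176,-.1486,.3402]); yaw=-2.9716-np.pi/2
def W(l,pitch=0,gy=.06,gz=.106):
    q=np.array(l)-[0,gy,gz]
    return Ro.from_euler('z',yaw).apply(Ro.from_euler('x',pitch).apply(q))+tcp-[0,0,.163]
O=[("side",303,187,(0,-.08,.04)),("side",303,199,(0,-.08,0)),("side",355.6,208,(0,.08,0)),("side",344,192.5,(0,.04,.04)),("top",327.5,201.3,(0,-.08,.04))]
for c,u,v,l in O: print(c,(u,v),proj(F[c],W(l)).round(1))
r=least_squares(lambda q:np.concatenate([proj(F[c],W(l,*q))-[u,v] for c,u,v,l in O]),[0,.06,.106]); print(r.x,r.fun.round(1))
print(proj(F["top"],[.496+.0838,-.1345+.0143,.006]))
```

```text
side (303, 187) [302.6 186.4]
side (303, 199) [302.5 197.7]
side (355.6, 208) [354.  207.1]
side (344, 192.5) [341.5 193.2]
top (327.5, 201.3) [327.9 202.3]
[0.01664493 0.05907731 0.10574928] [ 0.2  0.1  0.4 -0.5 -0.7 -0.9 -1.8  0.9  0.5  1.8]
[321.83106263 199.33641292]
```

The side view shows the scale level above the rest, with its end at (303,187–199) and its bottom corner at (356,208). That matches the projection within about 2 px, so I lower it.

>>> {"op": "apply_moves", "data": {
  "plan": [
    [[0,0,0],[0,0,1.5],1],
    [[0,0,0],[0,0,1.5],1],
    [[0,0,0],[0,0,1],1],
    [[0,0,0],[0,0,0.5],1],
    [[0,0,0],[0,0,0.5],1],
    [[0,0,0],[0,0,0.4],1],
    [[0,0,0],[0,0,0.4],1],
    [[0,0,0],[0,0,0.2],1],
    [[0,0,0],[0,0,0.2],1],
    [[0,0,0],[0,0,0],1]
  ]
}}

```text
t: 9.0
ee_pos: [0.4173, -0.1485, 0.2775]
eef_rot: [3.142, -0.0, -2.972]
force: [0.1, -0.5, -0.7]
gripper_width: 0.0079
```

```bash
python3 snap.py b2 side 250 130 120 120 5;python3 snap.py b2t top 290 180 70 90 7
```

```text
9.05 [ 0.4173 -0.1486  0.2777] [ 3.1416 -0.     -2.9717] [-0.369  0.377  2.106 -0.     0.659 -2.11 ] 0.007936503042592026 [ 0.2  0.8 -0.2]
9.1 [ 0.4173 -0.1486  0.2777] [-3.1416e+00  1.0000e-04 -2.9716e+00] [-0.369  0.376  2.106  0.     0.659 -2.11 ] 0.008010982563458209 [-0.1 -0.2 -0.5]
```

View pics/b2.png

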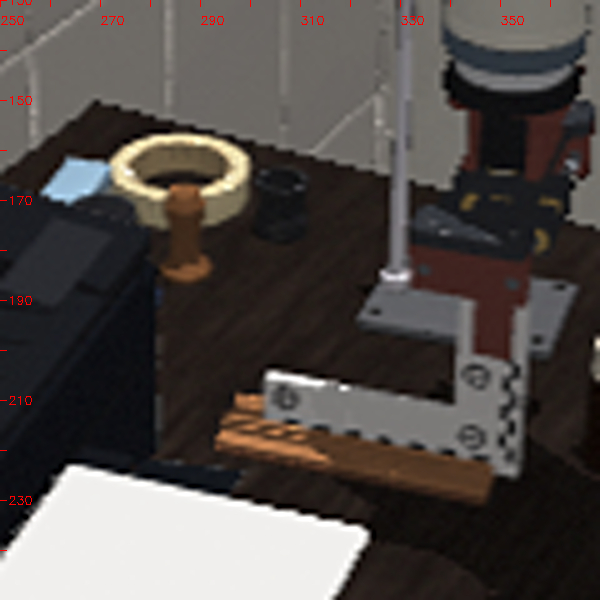

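View pics/b2t.png

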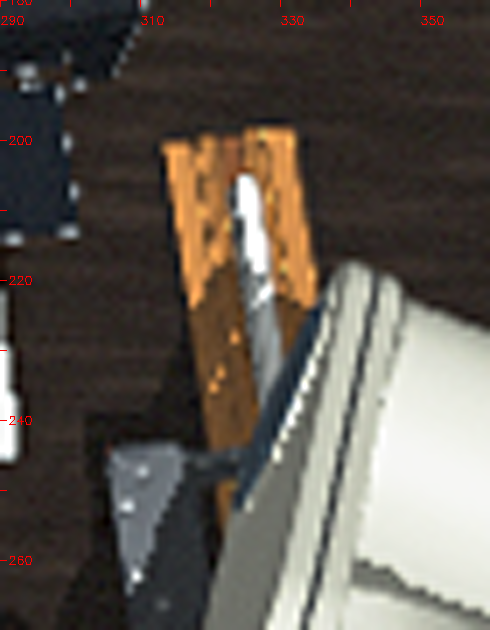

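The scale is entering the groove and is centred: its end is at (325,205) in the top view and its limb sits between the lips. I lower the last millimetres and let go.

>>> {"op": "apply_moves", "data": {
  "plan": [
    [[0,0,0],[0,0,0.1],1],
    [[0,0,0],[0,0,0.1],1],
    [[0,0,0],[0,0,0.1],1],
    [[0,0,0],[0,0,0],1]
  ]
}}

```text
t: 9.5
ee_pos: [0.4174, -0.1486, 0.275]
eef_rot: [-3.141, 0.0, -2.972]
force: [-2.3, 1.3, 5.2]
gripper_width: 0.0078
```

>>> {"op": "apply_moves", "data": {
  "plan": [
    [[0,0,0],[0,0,0],0.7],
    [[0,0,0],[0,0,0],0.5],
    [[0,0,0],[0,0,0],0.5],
    [[0,0,0],[0,0,0],0.5],
    [[0,0,0],[0,0,0],0.5],
    [[0,0,0],[0,0,0],0.5]
  ]
}}

```text
t: 10.1
ee_pos: [0.4173, -0.1485, 0.2746]
eef_rot: [3.142, -0.0, -2.972]
force: [0.3, -0.0, -0.4]
gripper_width: 0.0435
```

```bash
python3 snap.py b3 side 270 150 110 100 6
python3 - <<'E'
from h import *
E
```

```text
10.15 [ 0.4173 -0.1485  0.2747] [ 3.1416 -0.     -2.9716] [-0.369  0.383  2.107  0.     0.652 -2.11 ] 0.04406318251819925 [-0.4 -1.   0.1]
```

View pics/b3.png

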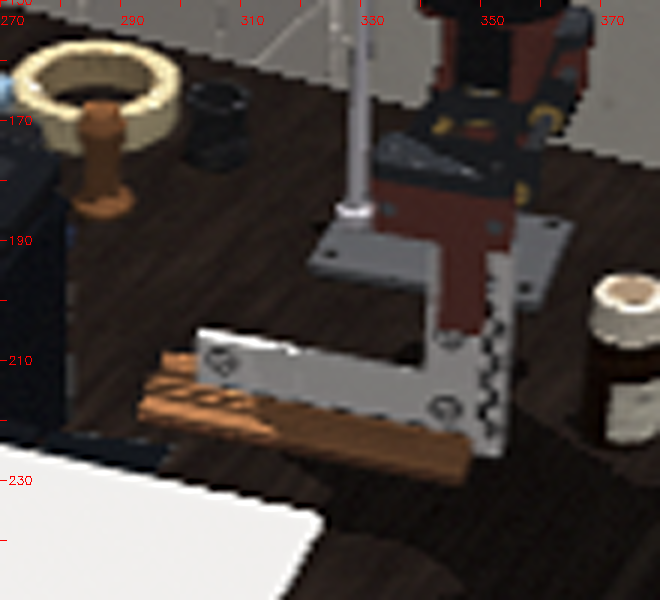

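The scale stands by itself in the groove, with its end at (303,206) and its corner at (354,226). Now I lift off and shift over the long limb.

>>> {"op": "apply_moves", "data": {
  "plan": [
    [[0,0,0],[0,0,-1.5],0.5],
    [[0,0,0],[0,0,-2.5],0.5],
    [[0,0,0],[0,0,-2.5],0.5],
    [[0,0,0],[-1,0,-0.5],0.5],
    [[0,0,0],[-2,0,0],0.5],
    [[0,0,0],[-2,0,0],0.5],
    [[0,0,0],[-1.5,0,0],0.5],
    [[0,0,0],[0,0,1],0.5],
    [[0,0,0],[0,0,1.5],0.5],
    [[0,0,0],[0,0,1.5],0.5],
    [[0,0,0],[0,0,1],0.5],
    [[0,0,0],[0,0,0],0.5]
  ]
}}

```text
t: 11.35
ee_pos: [0.4802, -0.1373, 0.2927]
eef_rot: [3.14, -0.004, -2.972]
force: [0.0, 0.0, 0.5]
gripper_width: 0.0438
```

```bash
python3 snap.py b4 side 260 120 120 120 6;python3 snap.py b4t top 280 180 110 90 7
```

```text
11.4 [ 0.4807 -0.1375  0.2937] [ 3.1405e+00 -2.2000e-03 -2.9717e+00] [-0.302  0.412  1.977  0.     0.755 -2.043] 0.04386510899673354 [-0.3 -0.5 -0.7]
11.45 [ 0.4811 -0.1376  0.2944] [ 3.1411e+00 -9.0000e-04 -2.9717e+00] [-0.302  0.411  1.977 -0.     0.755 -2.043] 0.043661326860510614 [0.9 0.9 0.2]
```

View pics/b4.png

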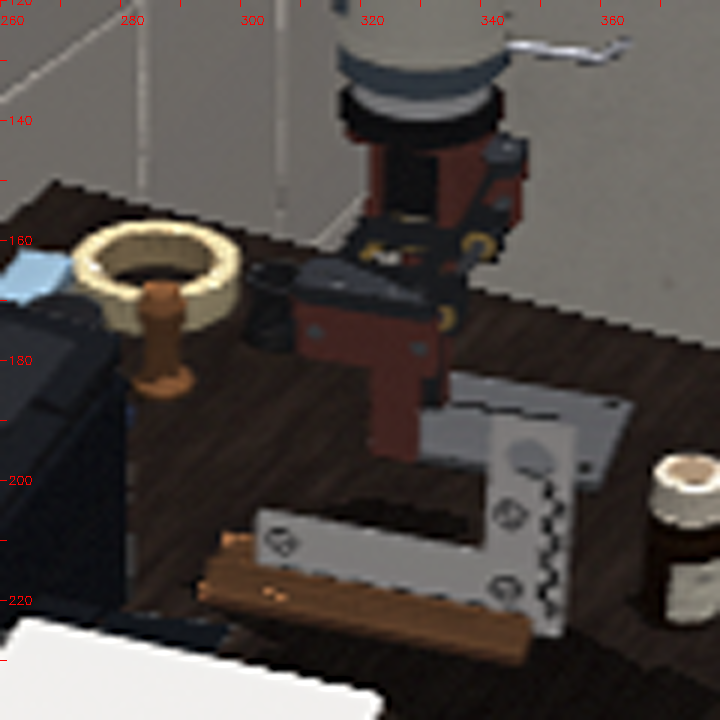

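View pics/b4t.png

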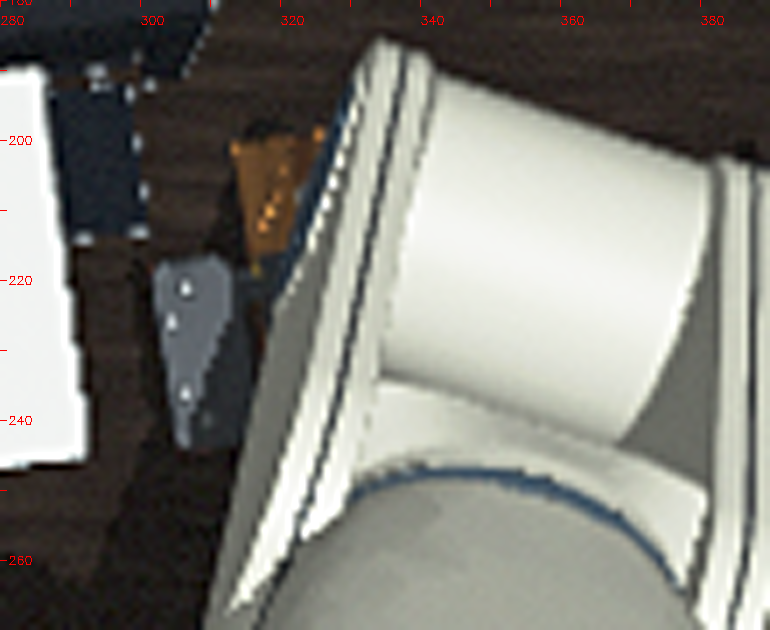

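Run:
```python
from h import *
yaw=-2.9717-np.pi/2
O=[(302.8,205,(-.08,.04)),(340.8,211.5,(.04,.04)),(353.7,225.8,(.08,0)),(341.7,189.2,(.04,.12)),(356.2,190.8,(.08,.12)),(348.3,196.2,(.06,.10))]
def W(q,l): return np.r_[.476,-.1385,.006]+Ro.from_euler('zx',[yaw,q[1]]).apply([0.004,l[0]+q[0],l[1]])
for fs in (1,0):
  r=least_squares(lambda q:np.concatenate([proj(F["side"],W(q,l))-[u-.4,v-.4] for u,v,l in O]),[0,0]) ; print(r.x,r.fun.round(1))
```

```text
[-0.00129701  0.05468566] [-0.1  0.1 -0.2  1.  -1.1  0.6  0.8 -0.2 -0.3  0.7  0.4  0.1]
[-0.00129701  0.05468566] [-0.1  0.1 -0.2  1.  -1.1  0.6  0.8 -0.2 -0.3  0.7  0.4  0.1]
```

>>> {"op": "apply_moves", "data": {
  "plan": [
    [[0,0,0],[0,0,0.5],0.5],
    [[0,0,0],[0,0,0.5],0.5],
    [[0,0,0],[0,0,0.5],0.5],
    [[0,0,0],[0,0,0.5],0.5],
    [[0,0,0],[0,0,0.5],0.5]
  ]
}}

```text
t: 11.95
ee_pos: [0.4814, -0.1375, 0.2693]
eef_rot: [3.142, -0.0, -2.972]
force: [-0.3, 0.5, -0.1]
gripper_width: 0.044
```

>>> {"op": "apply_moves", "data": {
  "plan": [
    [[0,0,0],[0,0,0.5],0.5],
    [[0,0,0],[0,0,0.5],0.5],
    [[0,0,0],[0,0,0.5],0.5],
    [[0,0,0],[0,0,0.5],0.5],
    [[0,0,0],[0,0,0.5],0.5],
    [[0,0,0],[0,0,0.5],0.5]
  ]
}}

```text
t: 12.55
ee_pos: [0.4814, -0.1375, 0.2392]
eef_rot: [3.142, -0.0, -2.972]
force: [-0.8, -0.3, 0.4]
gripper_width: 0.0441
```

>>> {"op": "apply_moves", "data": {
  "plan": [
    [[0,0,0],[0,0,0.5],0.5],
    [[0,0,0],[0,0,0.5],0.5],
    [[0,0,0],[0,0,0.5],0.5],
    [[0,0,0],[0,0,0.5],0.5],
    [[0,0,0],[0,0,0.5],0.5],
    [[0,0,0],[0,0,0.5],0.5],
    [[0,0,0],[0,0,0],0.5]
  ]
}}

```text
t: 13.25
ee_pos: [0.4811, -0.1375, 0.209]
eef_rot: [3.141, -0.001, -2.972]
force: [-0.0, -0.4, -0.2]
gripper_width: 0.0439
```

```bash
python3 snap.py b5 side 260 120 120 120 6
```

```text
13.3 [ 0.4812 -0.1375  0.2093] [ 3.1412e+00 -7.0000e-04 -2.9716e+00] [-0.302  0.569  2.001  0.     0.572 -2.043] 0.043370120942429424 [-0.6 -0.5 -0.6]
```

View pics/b5.png

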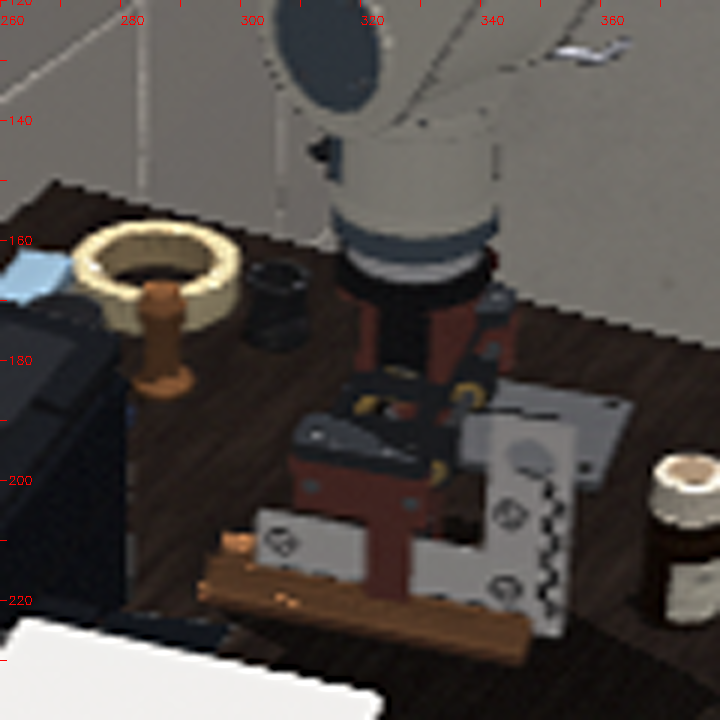

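>>> {"op": "apply_moves", "data": {
  "plan": [
    [[0,0,0],[0,0,0.2],0.5],
    [[0,0,0],[0,0,0],1],
    [[0,0,0],[0,0,0],1],
    [[0,0,0],[0,0,0],1],
    [[0,0,0],[0,0,0],1],
    [[0,0,0],[0,0,0],1],
    [[0,0,0],[0,0,-0.5],1],
    [[0,0,0],[0,0,-1],1],
    [[0,0,0],[0,0,-1.5],1],
    [[0,0,0],[0,0,-2],1],
    [[0,0,0],[0,0,-2],1],
    [[0,0,0],[0,0,-2],1],
    [[0,0,0],[0,0,0],1]
  ],
  "force": 35
}}

```text
t: 14.6
ee_pos: [0.4821, -0.1377, 0.3005]
eef_rot: [-3.139, 0.005, -2.972]
force: [-0.1, 1.2, -0.7]
gripper_width: 0.0079
```

```bash
python3 snap.py b6 side 260 90 120 120 6
python3 - <<'E'
from h import *
p,R,s=cur()
y1=1.748
w=[((.41,-.15,.40),Rdown(2.7),6),((.39,-.20,.42),Rdown(y1),9),((.39,-.36,.42),Rdown(y1),6),((.415,-.4,.40),Rdown(y1),3)]
plan(p,R,w,1)
E
```

```text
14.65 [ 0.4817 -0.1376  0.2992] [-3.1402e+00  3.0000e-03 -2.9716e+00] [-0.302  0.403  1.974  0.     0.761 -2.043] 0.0075859597976916816 [-0.5 -0.1 -1. ]
[[[0.0,0.0,6.0],[1.2,0.0,-1.7],1],[[0.0,0.0,6.0],[1.2,-0.1,-1.7],1],[[0.0,0.0,6.0],[1.2,-0.3,-1.7],1],[[0.0,0.0,5.5],[1.1,-0.4,-1.7],1],[[0.0,0.0,6.0],[1.1,-0.5,-1.7],1],[[0.0,0.0,5.5],[1.1,-0.6,-1.6],1],[[0.0,0.0,6.0],[0.0,-0.6,-0.2],1],[[0.0,0.0,6.0],[-0.1,-0.6,-0.2],1],[[0.0,0.0,6.0],[-0.2,-0.6,-0.2],1],[[0.0,0.0,6.0],[-0.2,-0.5,-0.2],1],[[0.0,0.0,6.0],[-0.3,-0.5,-0.2],1],[[0.0,0.0,6.0],[-0.3,-0.5,-0.3],1],[[0.0,0.0,6.0],[-0.4,-0.5,-0.2],1],[[0.0,0.0,6.5],[-0.4,-0.4,-0.3],1],[[0.0,0.0,6.0],[-0.5,-0.4,-0.2],1],[[0.0,0.0,0.0],[-2.6,-0.5,0.0],1],[[0.0,0.0,0.0],[-2.6,-0.5,0.0],1],[[0.0,0.0,0.0],[-2.6,-0.5,0.0],1],[[0.0,0.0,0.0],[-2.6,-0.4,0.0],1],[[0.0,0.0,0.0],[-2.7,-0.5,0.0],1]]
[[[0.0,0.0,0.0],[-2.6,-0.4,0.0],1],[[0.0,0.0,0.0],[-1.5,0.6,0.7],1],[[0.0,0.0,0.0],[-1.4,0.6,0.7],1],[[0.0,0.0,0.0],[-1.5,0.5,0.6],1]]
24 end [ 0.4146 -0.4001  0.4002] [3.139e+00 1.000e-03 1.750e+00]
```

View pics/b6.png

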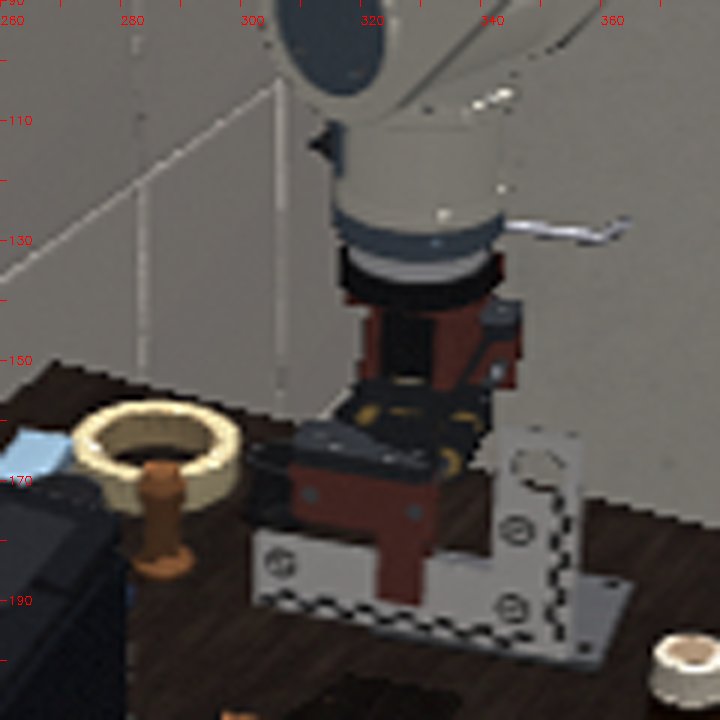

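The scale is held by its long limb, with the hole clear at (350,168). Next I fit its pose in the hand from the corners.

Run:
```python
from h import *
yaw=-2.9716-np.pi/2; tcp=np.array([.4817,-.1376,.2992])
O=[(302.5,178.3,(-.08,.04)),(302.5,190,(-.08,0)),(356.2,200.8,(.08,0)),(342.8,161.7,(.04,.12)),(356.7,162.5,(.08,.12)),(349.7,168,(.06,.10))]
def W(q,l): return tcp-[0,0,.163]+Ro.from_euler('zx',[yaw,q[2]]).apply([0.004,l[0]-q[0],l[1]-q[1]])
f=lambda q:np.concatenate([proj(F["side"],W(q,l))-[u-.4,v-.4] for u,v,l in O])
print(f([-.005,.038,0]).round(1).reshape(-1,2).tolist())
r=least_squares(f,[-.005,.037,0]) ; print(r.x,r.fun.round(1).reshape(-1,2).tolist())
```

```text
[[0.1, 1.4], [0.0, 1.2], [-1.5, -0.3], [0.5, 0.2], [0.6, 1.6], [0.1, 1.3]]
[-0.00518073  0.03479484 -0.01582474] [[0.1, 0.5], [0.2, 0.3], [-1.3, -1.4], [0.4, -0.6], [0.5, 0.7], [0.1, 0.4]]
```

>>> {"op": "apply_moves", "data": {
  "plan": [
    [[0,0,6],[1.2,0,-1.7],1],
    [[0,0,6],[1.2,-0.1,-1.7],1],
    [[0,0,6],[1.2,-0.3,-1.7],1],
    [[0,0,5.5],[1.1,-0.4,-1.7],1],
    [[0,0,6],[1.1,-0.5,-1.7],1],
    [[0,0,5.5],[1.1,-0.6,-1.6],1],
    [[0,0,6],[0,-0.6,-0.2],1],
    [[0,0,6],[-0.1,-0.6,-0.2],1],
    [[0,0,6],[-0.2,-0.6,-0.2],1],
    [[0,0,6],[-0.2,-0.5,-0.2],1],
    [[0,0,6],[-0.3,-0.5,-0.2],1],
    [[0,0,6],[-0.3,-0.5,-0.3],1],
    [[0,0,6],[-0.4,-0.5,-0.2],1],
    [[0,0,6.5],[-0.4,-0.4,-0.3],1],
    [[0,0,6],[-0.5,-0.4,-0.2],1],
    [[0,0,0],[-2.6,-0.5,0],1],
    [[0,0,0],[-2.6,-0.5,0],1],
    [[0,0,0],[-2.6,-0.5,0],1],
    [[0,0,0],[-2.6,-0.4,0],1],
    [[0,0,0],[-2.7,-0.5,0],1]
  ]
}}

```text
t: 16.65
ee_pos: [0.389, -0.3344, 0.4174]
eef_rot: [-3.14, -0.002, 1.75]
force: [-0.3, 1.3, -1.2]
gripper_width: 0.0078
```

>>> {"op": "apply_moves", "data": {
  "plan": [
    [[0,0,0],[-2.6,-0.4,0],1],
    [[0,0,0],[-1.5,0.6,0.7],1],
    [[0,0,0],[-1.4,0.6,0.7],1],
    [[0,0,0],[-1.5,0.5,0.6],1],
    [[0,0,0],[0,0,0],1],
    [[0,0,0],[0,0,0],1]
  ]
}}

```text
t: 17.25
ee_pos: [0.4144, -0.3999, 0.3979]
eef_rot: [-3.141, -0.002, 1.749]
force: [-0.1, 1.1, -1.0]
gripper_width: 0.0079
```

```bash
python3 snap.py c1 side 310 40 110 130 5;python3 snap.py c1t top 370 180 110 90 7
```

```text
17.3 [ 0.4144 -0.3997  0.3983] [-3.1409e+00 -1.2000e-03  1.7497e+00] [-0.788  0.359  1.746  0.     1.038 -0.967] 0.007935077008492547 [ 0.6  0.4 -0.4]
17.35 [ 0.4144 -0.3996  0.3986] [-3.1412e+00 -7.0000e-04  1.7499e+00] [-0.788  0.359  1.746  0.     1.038 -0.967] 0.007805142333573913 [-0.2  0.6 -0.7]
```

View pics/c1.png

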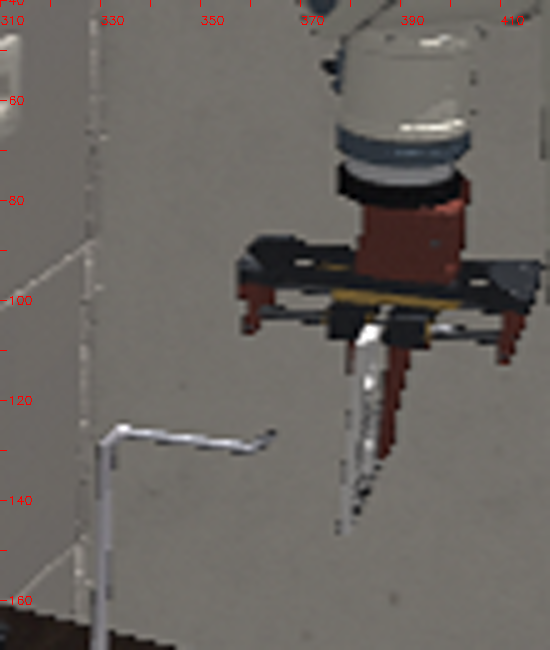

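View pics/c1t.png

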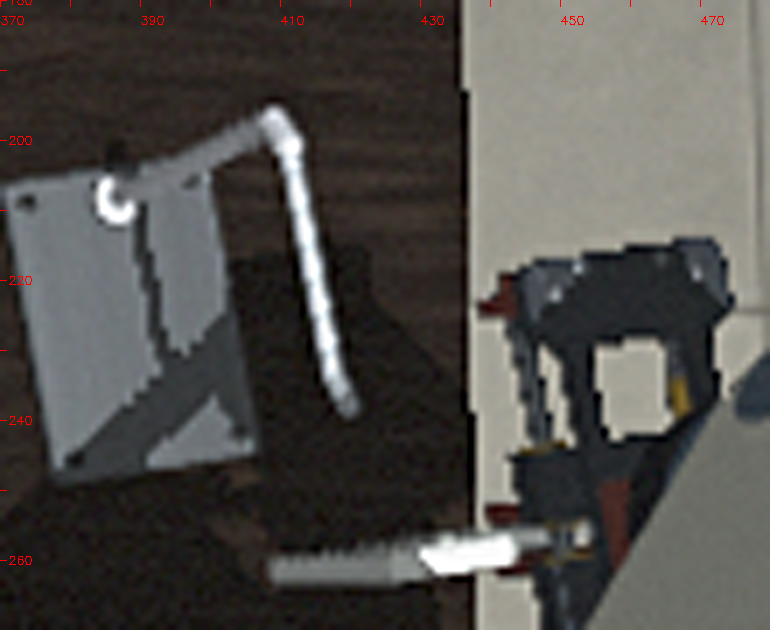

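```bash
cat > pz.py <<'E'
from h import *
ST=(.5067,-.3191,.177)
def hand(tcp,R,l,gy=-.0052,gz=.0365):
    # scale pose in tool: scale x=tool y, scale y = tool x , scale z = -tool z ; tool-down yaw-pi/2
    return np.array(tcp)+R.apply([l[1]-gy,l[0],.163-(l[2]-gz)])
def stand_w(l): return Ro.from_euler('z',ST[2]).apply(l)+[ST[0],ST[1],0]
def to_stand(P): return Ro.from_euler('z',-ST[2]).apply(np.array(P)-[ST[0],ST[1],0])
E
python3 - <<'E'
from pz import *
p,R,s=cur()
print("hole in stand",to_stand(hand(p,R,(0,.06,.1))).round(4), "axes ydir",R.apply([1,0,0]).round(3))
for n,l in(("40",(0,.04,.12)),("80",(0,.08,.12)),("low80",(0,.08,0))):
    P=hand(p,R,l); print(n,proj(F["top"],P).round(1),proj(F["side"],P).round(1))
for n,l in(("junction",(.05,0,.2385)),("bend",(-.042,0,.2385)),("tip",(-.053,0,.249)),("tipend side",(-.055,0,.247))):
    print(n,proj(F["top"],stand_w(l)).round(1),proj(F["side"],stand_w(l)).round(1))
E
```

```text
hole in stand [-0.1052  0.0023  0.2991] axes ydir [-0.178  0.984  0.001]
40 [443.  258.3] [383.6 103.9]
80 [425.4 261. ] [381.1 108.8]
low80 [408.  261.4] [377.6 145.9]
junction [410.2 196.8] [330.7 124.6]
bend [417.3 233.9] [359.6 128.4]
tip [419.7 238.1] [363.4 125.7]
tipend side [419.6 239. ] [364.  126.4]
```

Run:
```python
from pz import *
p,R,s=cur()
for cam,tag,(x,y,w,h,k) in(("side","c1_full",(355,95,50,60,12)),("top","c1t_full",(400,245,60,30,13))):
    im=cv2.imread(f"pics/{tag}.png")
    c=cv2.resize(im[y:y+h,x:x+w],None,fx=k,fy=k,interpolation=cv2.INTER_CUBIC)
    for l in [(sx*.004,yy,zz) for sx in(-1,1) for yy,zz in((.08,0),(.08,.12),(.04,.12),(.06,.1),(-.08,0),(-.08,.04))]:
        u=proj(F[cam],hand(p,R,l)); q=((u+.5-[x,y])*k).astype(int)
        cv2.circle(c,tuple(q.tolist()),4,(0,255,0) if l[0]>0 else (255,0,255),-1)
    cv2.imwrite(f"pics/ov_{cam}.png",c)
```

```text
(no output)
```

View pics/ov_side.png

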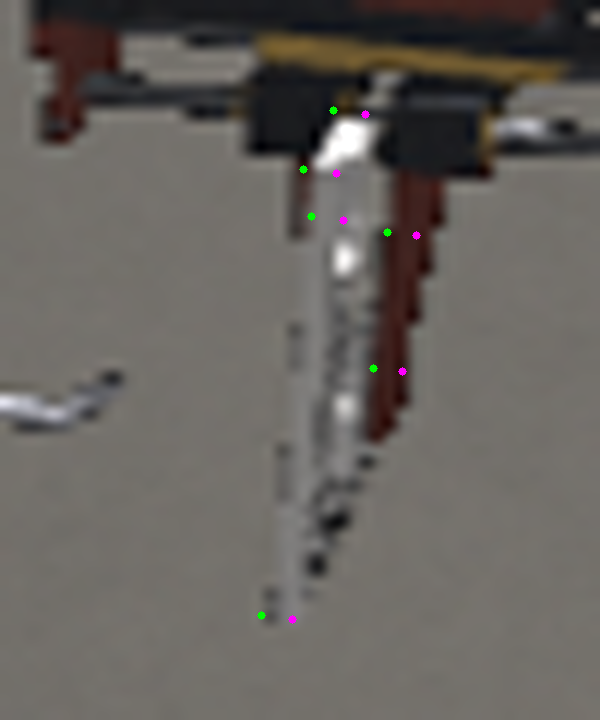

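View pics/ov_top.png

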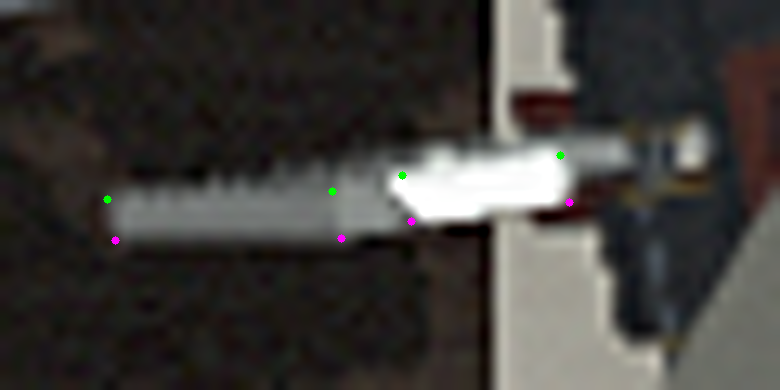

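The overlay agrees with the model within about 1 px, taking the top face as partly shaded. Next I lower to prong height and shift 3 mm sideways.

>>> {"op": "apply_moves", "data": {
  "plan": [
    [[0,0,0],[0,0,1.5],1],
    [[0,0,0],[-0.1,0,2],1],
    [[0,0,0],[-0.1,0,1.5],1],
    [[0,0,0],[-0.1,0.5,0.8],1],
    [[0,0,0],[0,1,0.1],1],
    [[0,0,0],[0,0.5,0],1],
    [[0,0,0],[0,0,0],1],
    [[0,0,0],[0,0,0],1]
  ]
}}

```text
t: 18.15
ee_pos: [0.4352, -0.3995, 0.3403]
eef_rot: [3.141, 0.001, 1.75]
force: [-1.2, 1.0, -0.6]
gripper_width: 0.0081
```

```bash
cat > ov.py <<'E'
from pz import *
from cell import arm
import sys
tag=sys.argv[1]; gz=float(sys.argv[2]) if len(sys.argv)>2 else .0365
fs={c:arm.grab_frame(c) for c in("side","top")}
p,R,s=cur()
print(s["t"],p.round(4),R.as_euler('xyz').round(3),s["joint_positions"].round(2),s["force"].round(1),"hole in stand",to_stand(hand(p,R,(0,.06,.1),gz=gz)).round(4))
for cam,(x,y,w,h,k) in(("side",(320,95,70,60,11)),("top",(395,190,65,75,8))):
    im=fs[cam]["image"]
    c=cv2.resize(im[y:y+h,x:x+w],None,fx=k,fy=k,interpolation=cv2.INTER_CUBIC)
    def dot(P,col):
        q=((proj(F[cam],P)+.5-[x,y])*k).astype(int); cv2.circle(c,tuple(q.tolist()),3,col,-1)
    for sx in(-1,1):
        for yy,zz in((.08,0),(.08,.12),(.04,.12),(-.08,0),(-.08,.04)): dot(hand(p,R,(sx*.004,yy,zz),gz=gz),(0,255,0) if sx>0 else (255,0,255))
        for a in np.linspace(0,2*np.pi,12,False): dot(hand(p,R,(sx*.004,.06+.013*np.cos(a),.1+.013*np.sin(a)),gz=gz),(255,255,0) if sx>0 else (0,165,255))
    for l in((.05,0,.235),(0,0,.235),(-.042,0,.235),(-.053,0,.249)): dot(stand_w(l),(0,0,255))
    cv2.imwrite(f"pics/{tag}_{cam}.png",c)
E
python3 ov.py d1
```

```text
18.25 [ 0.4348 -0.3996  0.3401] [3.141e+00 1.000e-03 1.750e+00] [-0.76  0.45  1.75 -0.    0.93 -0.94] [-0.4 -0.   0.1] hole in stand [-0.085  -0.0014  0.2406]
```

View pics/d1_side.png

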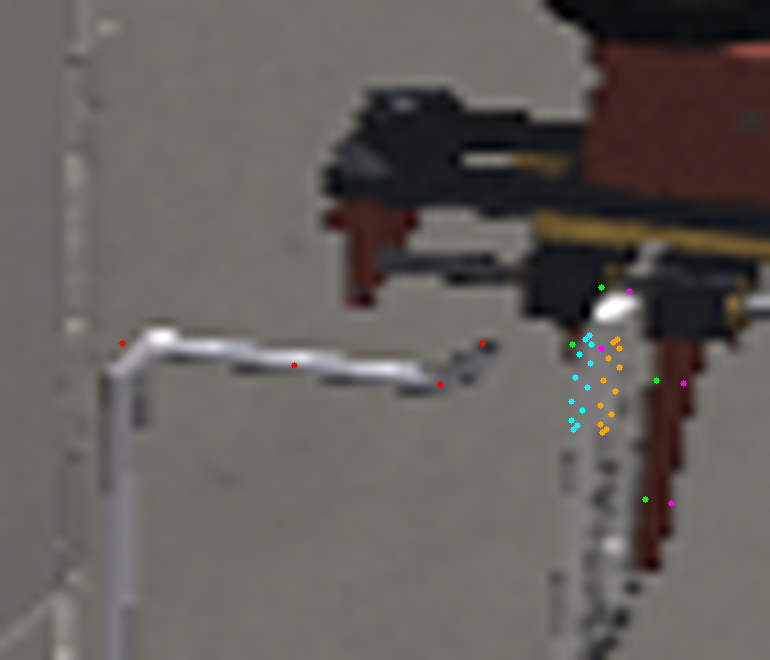

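View pics/d1_top.png

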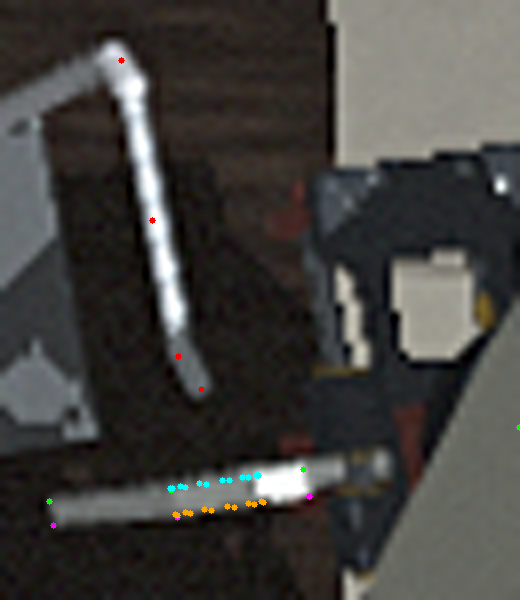

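The side view shows the prong tip at about (364,126) and the hole at about (374,129), at the expected height, and the top view shows them laterally in line. Next I thread, watching the force.

>>> {"op": "apply_moves", "data": {
  "plan": [
    [[0,0,0],[0.1,0.7,0],1],
    [[0,0,0],[0,0.7,0],1],
    [[0,0,0],[0,0.6,0],1],
    [[0,0,0],[0,0.5,0],1],
    [[0,0,0],[0,0.5,0],1]
  ]
}}

```text
t: 18.75
ee_pos: [0.4647, -0.3931, 0.3396]
eef_rot: [-3.142, -0.0, 1.75]
force: [0.7, 0.5, -0.8]
gripper_width: 0.0079
```

```bash
python3 ov.py d2
```

```text
18.85 [ 0.4649 -0.3931  0.3396] [3.141 0.    1.75 ] [-0.72  0.48  1.71  0.    0.95 -0.9 ] [-1.3 -0.4 -0.5] hole in stand [-0.0543 -0.0003  0.2401]
```

View pics/d2_side.png

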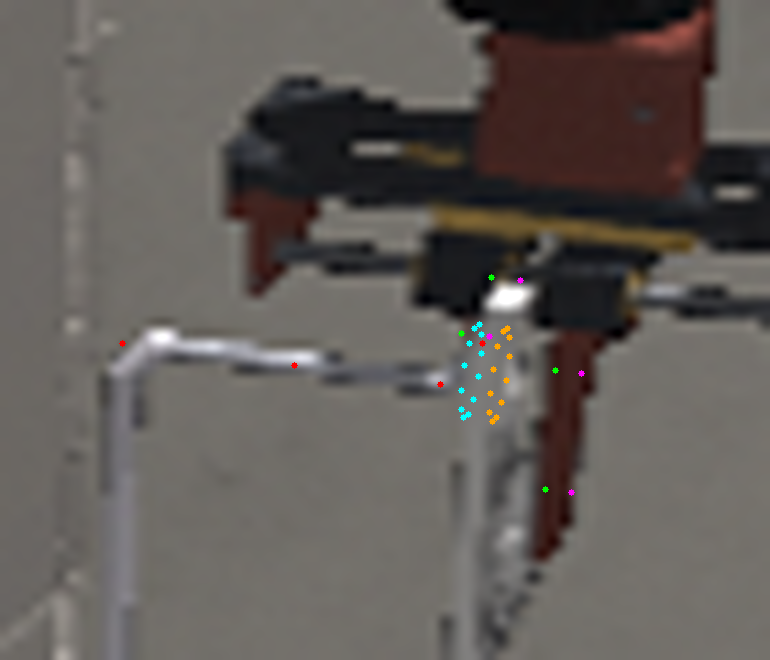

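View pics/d2_top.png

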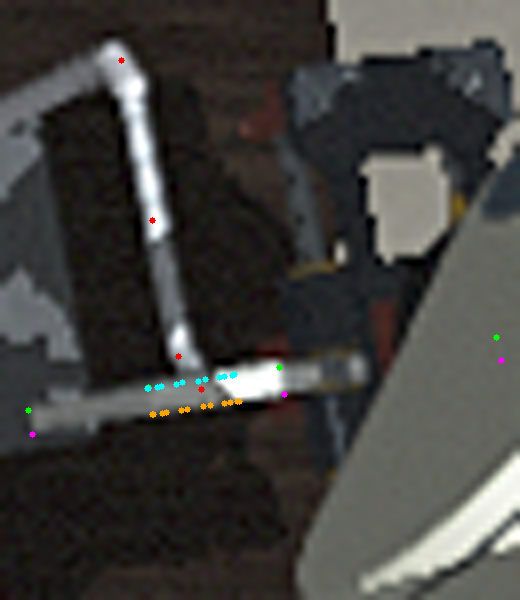

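The tip is entering the hole with no contact force. I continue.

>>> {"op": "apply_moves", "data": {
  "plan": [
    [[0,0,0],[0,0.3,0],1],
    [[0,0,0],[0,0.3,0],1],
    [[0,0,0],[0,0.3,0],1],
    [[0,0,0],[0,0.3,0],1]
  ]
}}

```text
t: 19.25
ee_pos: [0.4762, -0.3911, 0.3397]
eef_rot: [3.142, 0.0, 1.749]
force: [-0.6, -0.3, -1.1]
gripper_width: 0.0079
```

>>> {"op": "apply_moves", "data": {
  "plan": [
    [[0,0,0],[0,0.4,0],1],
    [[0,0,0],[0,0.4,0],1],
    [[0,0,0],[0,0.5,0],1],
    [[0,0,0],[0,0.5,0],1],
    [[0,0,0],[0,0.5,0],1],
    [[0,0,0],[0,0.5,0],1],
    [[0,0,0],[0,0.3,0],1],
    [[0,0,0],[0,0,0],1],
    [[0,0,0],[0,0,0],1]
  ]
}}

```text
t: 20.15
ee_pos: [0.5064, -0.3855, 0.3396]
eef_rot: [-3.141, -0.0, 1.75]
force: [0.3, -0.4, -1.1]
gripper_width: 0.0077
```

```bash
python3 ov.py d3
```

```text
20.25 [ 0.5063 -0.3856  0.3396] [-3.141 -0.     1.749] [-0.67  0.52  1.65 -0.    0.98 -0.85] [-0.1 -0.2 -0.6] hole in stand [-1.220e-02 -2.000e-04  2.401e-01]
```

View pics/d3_side.png

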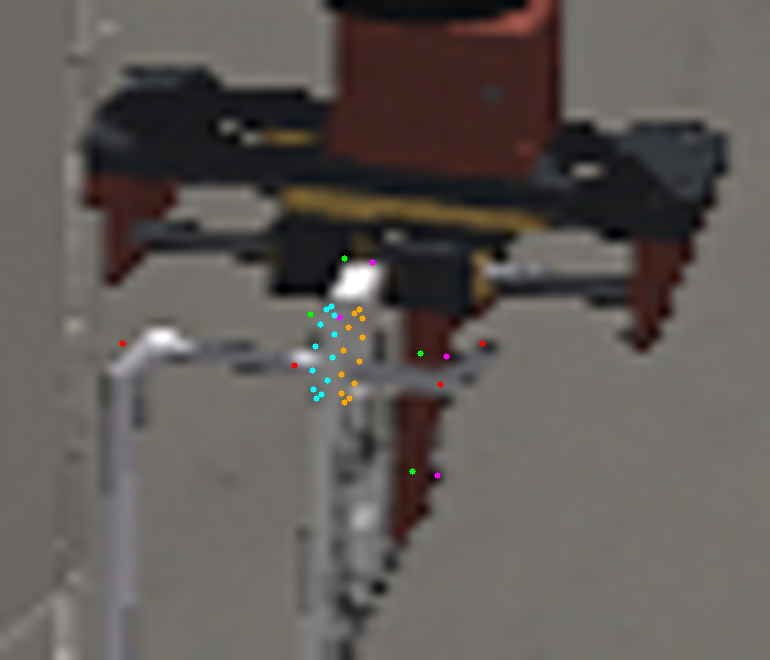

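View pics/d3_top.png

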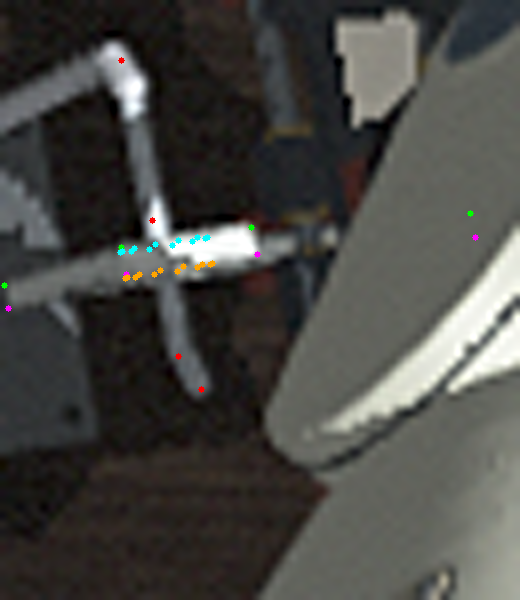

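It is threaded: the prong passes through the limb, with the tip out on the near side at (364,127). Next I lower until the prong takes some weight.

>>> {"op": "apply_moves", "data": {
  "plan": [
    [[0,0,0],[0,0,0.4],1],
    [[0,0,0],[0,0,0.4],1],
    [[0,0,0],[0,0,0.3],1],
    [[0,0,0],[0,0,0.1],1],
    [[0,0,0],[0,0,0],1],
    [[0,0,0],[0,0,0],1]
  ]
}}

```text
t: 20.85
ee_pos: [0.5065, -0.3856, 0.3277]
eef_rot: [3.142, 0.0, 1.75]
force: [-0.4, 0.5, -1.2]
gripper_width: 0.0075
```

>>> {"op": "apply_moves", "data": {
  "plan": [
    [[0,0,0],[0,0,0.1],1],
    [[0,0,0],[0,0,0],1]
  ]
}}

```text
t: 21.05
ee_pos: [0.5066, -0.3856, 0.327]
eef_rot: [3.141, 0.0, 1.749]
force: [-0.3, 0.7, 1.2]
gripper_width: 0.008
```

>>> {"op": "apply_moves", "data": {
  "plan": [
    [[0,0,0],[0,0,0.1],1],
    [[0,0,0],[0,0,0],1]
  ]
}}

```text
t: 21.25
ee_pos: [0.5067, -0.3854, 0.3267]
eef_rot: [3.141, -0.0, 1.749]
force: [-0.9, 3.4, 7.9]
gripper_width: 0.0078
```

>>> {"op": "apply_moves", "data": {
  "plan": [
    [[0,0,0],[0.15,0,0],1],
    [[0,0,0],[0.15,0,0],1],
    [[0,0,0],[0,0,0],1],
    [[0,0,0],[0,0,0],1]
  ]
}}

```text
t: 21.65
ee_pos: [0.5061, -0.3828, 0.3261]
eef_rot: [3.141, 0.001, 1.749]
force: [0.3, -0.6, 5.2]
gripper_width: 0.0075
```

```bash
python3 ov.py d4
```

```text
21.75 [ 0.5061 -0.3828  0.326 ] [3.141 0.    1.749] [-0.67  0.53  1.66  0.    0.95 -0.84] [-0.9 -2.   6.1] hole in stand [-0.0118  0.0026  0.2265]
```

>>> {"op": "apply_moves", "data": {
  "plan": [
    [[0,0,0],[-0.1,0,-0.06],1],
    [[0,0,0],[0,0,0],1],
    [[0,2,0],[-0.35,0,0.235],1],
    [[0,2,0],[-0.35,0,0.235],1],
    [[0,2,0],[-0.35,0,0.235],1],
    [[0,0,0],[0,0,0],1]
  ]
}}

```text
t: 22.35
ee_pos: [0.5079, -0.3931, 0.319]
eef_rot: [-3.141, -0.11, 1.749]
force: [-1.4, 6.4, 11.1]
gripper_width: 0.0083
```

```bash
python3 ov.py d5 .0383
```

```text
22.45 [ 0.5078 -0.393   0.3191] [-3.141 -0.108  1.749] [-0.69  0.56  1.62  0.08  1.04 -0.91] [-0.5  5.4 10.6] hole in stand [-0.0121  0.0028  0.2254]
```

View pics/d5_side.png

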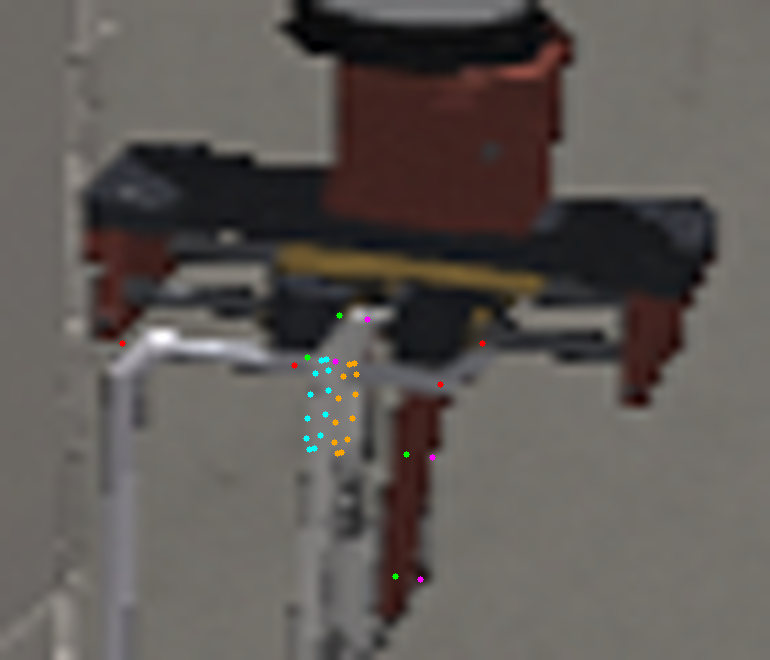

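>>> {"op": "apply_moves", "data": {
  "plan": [
    [[0,0,0],[0.05,0,-0.12],1],
    [[0,0,0],[0,0,0],1]
  ]
}}

```text
t: 22.65
ee_pos: [0.5077, -0.3931, 0.3196]
eef_rot: [-3.141, -0.106, 1.75]
force: [-0.7, 1.3, 1.5]
gripper_width: 0.0076
```

Run:
```python
from pz import *
for i in range(1):
    p,R,s=cur(); print(p.round(4),s["force"].round(1),s["ft_torque"].round(2),to_stand(hand(p,R,(0,.06,.1),gz=.0383)).round(4))
```

```text
[ 0.5077 -0.3931  0.3196] [-0.7  1.3  1.5] [ 0.14 -0.03  0.01] [-0.0123  0.0025  0.2257]
```

>>> {"op": "apply_moves", "data": {
  "plan": [
    [[0,2,0],[-0.35,0,0.23],1],
    [[0,2,0],[-0.35,0,0.23],1],
    [[0,2,0],[-0.35,0,0.23],1],
    [[0,2,0],[-0.35,0,0.23],1],
    [[0,0,0],[0,0,0],1]
  ]
}}

```text
t: 23.15
ee_pos: [0.51, -0.4062, 0.3081]
eef_rot: [-3.141, -0.247, 1.748]
force: [0.6, 0.7, 1.5]
gripper_width: 0.0077
```

```bash
python3 ov.py d6 .0383
```

```text
23.25 [ 0.51   -0.4059  0.3085] [-3.141 -0.244  1.749] [-0.72  0.61  1.57  0.17  1.16 -0.98] [-1.   0.1 -0.6] hole in stand [-0.0121  0.0017  0.226 ]
```

>>> {"op": "apply_moves", "data": {
  "plan": [
    [[0,2,0],[-0.35,0,0.24],1],
    [[0,2,0],[-0.35,0,0.24],1],
    [[0,2,0],[-0.35,0,0.235],1],
    [[0,2,0],[-0.35,0,0.235],1],
    [[0,2,0],[-0.35,0,0.235],1],
    [[0,0,0],[0,0,0],1]
  ]
}}

```text
t: 23.85
ee_pos: [0.5124, -0.4186, 0.2918]
eef_rot: [-3.141, -0.422, 1.749]
force: [0.6, 1.2, 4.8]
gripper_width: 0.0083
```

```bash
python3 ov.py d7 .0383
```

```text
23.95 [ 0.5124 -0.4184  0.2922] [ 3.142 -0.419  1.749] [-0.75  0.67  1.51  0.26  1.3  -1.04] [-0.8  1.5  0.3] hole in stand [-0.012   0.002   0.2262]
```

View pics/d7_side.png

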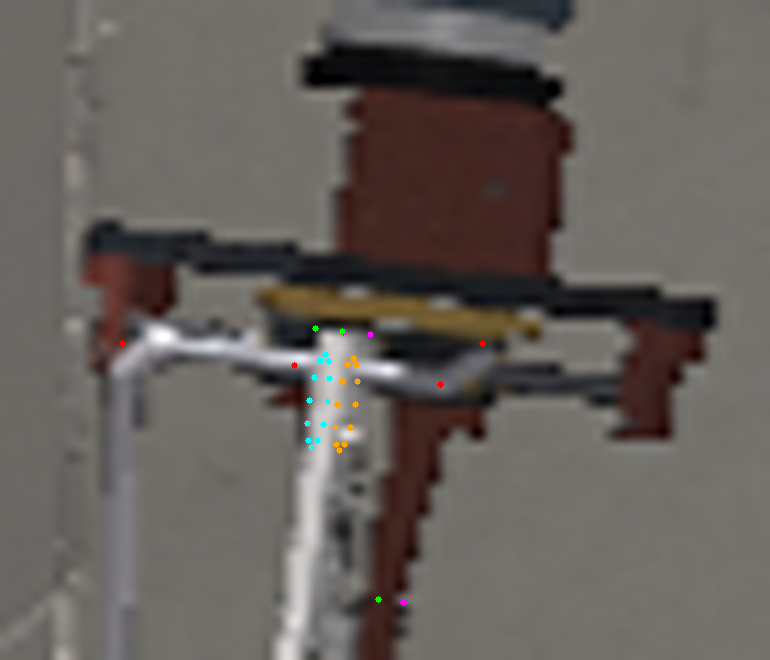

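>>> {"op": "apply_moves", "data": {
  "plan": [
    [[0,2,0],[-0.35,0,0.235],1],
    [[0,2,0],[-0.35,0,0.235],1],
    [[0,2,0],[-0.35,0,0.235],1],
    [[0,2,0],[-0.35,0,0.235],1],
    [[0,1.7,0],[-0.3,0,0.2],1],
    [[0,0,0],[0,0,0],1],
    [[0,0,0],[0,0,0],1]
  ]
}}

```text
t: 24.65
ee_pos: [0.5142, -0.4276, 0.2744]
eef_rot: [3.141, -0.592, 1.75]
force: [-0.8, 3.9, 6.8]
gripper_width: 0.0077
```

```bash
python3 ov.py d8 .0383; python3 snap.py d8s side 310 80 120 140 5
```

```text
24.75 [ 0.5142 -0.4276  0.2744] [ 3.141 -0.592  1.75 ] [-0.77  0.74  1.46  0.33  1.45 -1.08] [-0.4  3.7  6.7] hole in stand [-0.012   0.0025  0.2267]
24.8 [ 0.5142 -0.4276  0.2745] [ 3.1414 -0.5915  1.7499] [-0.773  0.738  1.464  0.332  1.448 -1.08 ] 0.007895089450938064 [-0.7  3.5  6. ]
```

View pics/d8s.png

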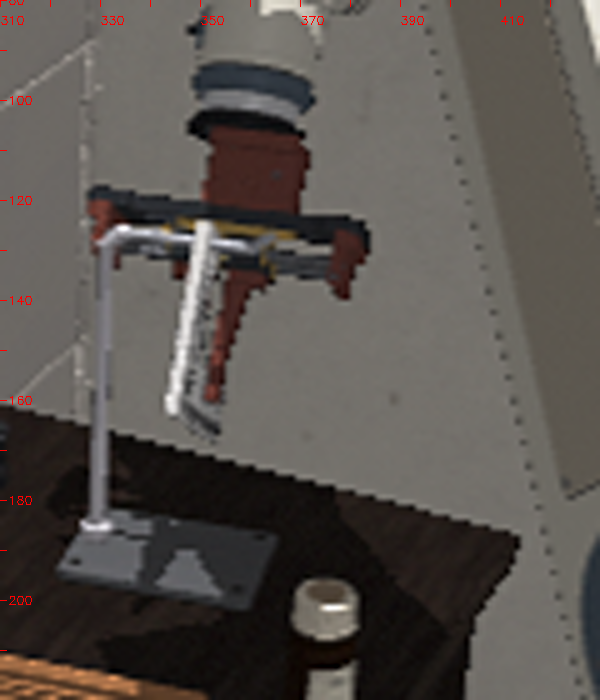

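View pics/d8_top.png

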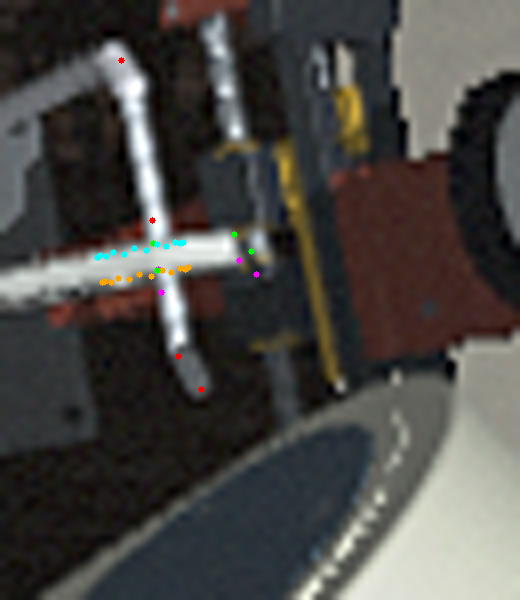

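Run:
```python
from pz import *
p,R,s=cur()
H=hand(p,R,(0,.06,.1),gz=.0383)
ax=R.apply([0,1,0])
O=[("side",(170/5+310,412/5+80),(0,.08,0)),("side",(204/5+310,222/5+80),(0,.08,.12))]
for d in(-.1,-.05,0,.05,.1):
    q=Ro.from_rotvec(ax*d)
    for c,o,l in O: print(d,l,o,proj(F[c],H+q.apply(hand(p,R,l,gz=.0383)-H)).round(1))
```

```text
-0.1 (0, 0.08, 0) (344.0, 162.4) [343.3 162.9]
-0.1 (0, 0.08, 0.12) (350.8, 124.4) [349.5 124. ]
-0.05 (0, 0.08, 0) (344.0, 162.4) [343.1 162.5]
-0.05 (0, 0.08, 0.12) (350.8, 124.4) [349.7 123.7]
0 (0, 0.08, 0) (344.0, 162.4) [342.8 162. ]
0 (0, 0.08, 0.12) (350.8, 124.4) [349.8 123.4]
0.05 (0, 0.08, 0) (344.0, 162.4) [342.6 161.5]
0.05 (0, 0.08, 0.12) (350.8, 124.4) [349.9 123.2]
0.1 (0, 0.08, 0) (344.0, 162.4) [342.4 160.8]
0.1 (0, 0.08, 0.12) (350.8, 124.4) [350.  122.9]
```

>>> {"op": "apply_moves", "data": {
  "plan": [
    [[0,0,0],[0.06,0,-0.03],1],
    [[0,0,0],[0,0,0],1],
    [[0,0,0],[0,0,0],1]
  ]
}}

```text
t: 25.1
ee_pos: [0.514, -0.4276, 0.2747]
eef_rot: [3.142, -0.589, 1.749]
force: [0.0, 1.4, 3.8]
gripper_width: 0.0078
```

```bash
python3 ov.py d9 .0383
```

```text
25.2 [ 0.5141 -0.4276  0.2748] [ 3.141 -0.589  1.75 ] [-0.77  0.74  1.46  0.33  1.45 -1.08] [-0.1  1.1  3.6] hole in stand [-0.012   0.0024  0.2267]
```

>>> {"op": "apply_moves", "data": {
  "plan": [
    [[0,0,0],[0.03,0,-0.02],1],
    [[0,0,0],[0,0,0],1],
    [[0,0,0],[0,0,0],1]
  ],
  "force": 10
}}

```text
t: 25.5
ee_pos: [0.514, -0.4275, 0.2749]
eef_rot: [-3.141, -0.588, 1.749]
force: [0.7, -0.1, 1.2]
gripper_width: 0.0083
```

>>> {"op": "apply_moves", "data": {
  "plan": [
    [[0,0,0],[0,0,0],1],
    [[0,0,0],[0,0,0],1],
    [[0,0,0],[0,0,0],1],
    [[0,0,0],[0,0,0],1]
  ],
  "force": 3
}}

```text
t: 25.9
ee_pos: [0.514, -0.4274, 0.2749]
eef_rot: [-3.141, -0.588, 1.749]
force: [0.1, -0.2, 0.1]
gripper_width: 0.0079
```

```bash
python3 ov.py d10 .0383
```

```text
26.0 [ 0.514  -0.4274  0.275 ] [-3.142 -0.588  1.749] [-0.77  0.74  1.47  0.33  1.44 -1.08] [ 1.7 -0.5 -0.7] hole in stand [-0.0121  0.0026  0.2269]
```

Forces are near zero, so I open slowly.

>>> {"op": "apply_moves", "data": {
  "plan": [
    [[0,0,0],[0,0,0],0.9],
    [[0,0,0],[0,0,0],0.89],
    [[0,0,0],[0,0,0],0.88],
    [[0,0,0],[0,0,0],0.87],
    [[0,0,0],[0,0,0],0.86],
    [[0,0,0],[0,0,0],0.84],
    [[0,0,0],[0,0,0],0.8],
    [[0,0,0],[0,0,0],0.75],
    [[0,0,0],[0,0,0],0.7],
    [[0,0,0],[0,0,0],0.6],
    [[0,0,0],[0,0,0],0.5],
    [[0,0,0],[0,0,0],0.5],
    [[0,0,0],[0,0,0],0.5]
  ]
}}

```text
t: 27.3
ee_pos: [0.514, -0.4273, 0.2751]
eef_rot: [-3.142, -0.588, 1.75]
force: [0.5, 0.7, -0.6]
gripper_width: 0.0435
```

```bash
python3 ov.py d11 .0383; python3 snap.py d11s side 310 80 120 140 5; python3 snap.py d11t top 380 180 110 90 7
```

```text
27.4 [ 0.514  -0.4274  0.2751] [-3.142 -0.588  1.75 ] [-0.77  0.74  1.47  0.33  1.45 -1.08] [-1.4 -0.   0.6] hole in stand [-0.012   0.0026  0.227 ]
27.45 [ 0.514  -0.4273  0.2751] [-3.1416 -0.5882  1.7495] [-0.773  0.736  1.465  0.331  1.445 -1.079] 0.043909477183900494 [ 0.5 -0.1 -0.5]
27.5 [ 0.514  -0.4274  0.2751] [-3.1416 -0.5881  1.7495] [-0.773  0.736  1.465  0.331  1.445 -1.079] 0.043996063714717065 [-0.6 -0.4  0.2]
```

View pics/d11s.png

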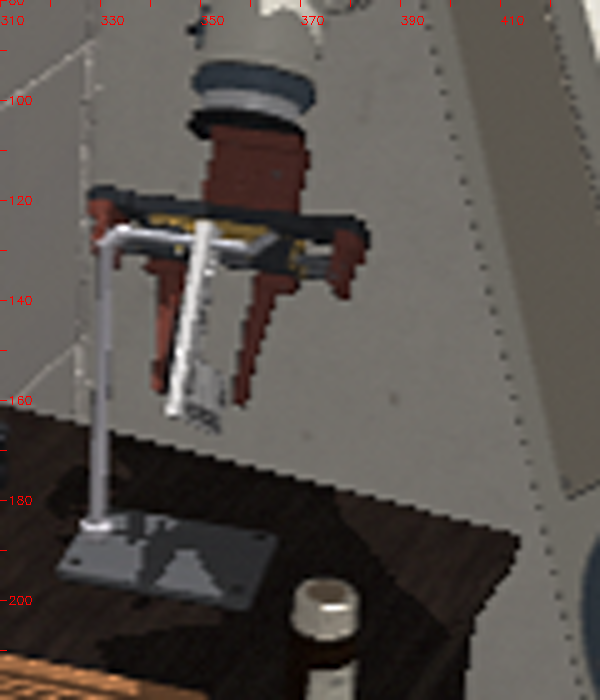

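View pics/d11t.png

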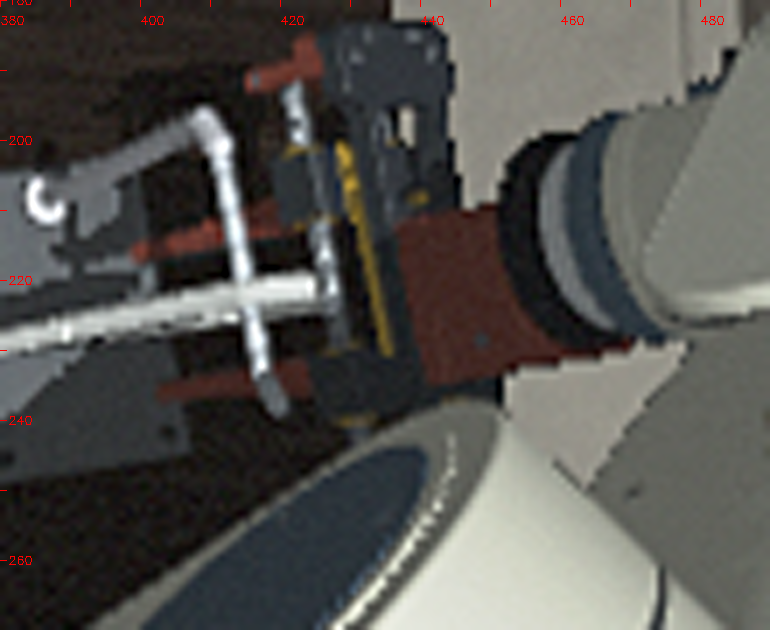

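It hangs untouched between the open fingers. I retreat straight back along the tool axis.

>>> {"op": "apply_moves", "data": {
  "plan": [
    [[0,0,0],[0,0,-0.5],0.5],
    [[0,0,0],[0,0,-1],0.5],
    [[0,0,0],[0,0,-1.5],0.5],
    [[0,0,0],[0,0,-1.5],0.5],
    [[0,0,0],[0,0,-1.5],0.5],
    [[0,0,0],[0,0,-1.5],0.5],
    [[0,0,0],[0,0,-1.5],0.5],
    [[0,0,0],[0,0,-1],0.5],
    [[0,0,0],[0,0,-1],0.5],
    [[0,0,0],[0,0,-1],0.5],
    [[0,0,0],[0,0,0],0.5],
    [[0,0,0],[0,0,0],0.5],
    [[0,0,0],[0,0,0],0.5]
  ]
}}

```text
t: 28.8
ee_pos: [0.5258, -0.4925, 0.3743]
eef_rot: [-3.141, -0.589, 1.749]
force: [0.8, -0.1, -0.3]
gripper_width: 0.044
```

```bash
python3 snap.py e1 side 290 90 120 120 5; python3 snap.py e1t top 370 180 110 90 7
```

```text
28.85 [ 0.5258 -0.4925  0.3742] [-3.1408 -0.5892  1.7493] [-0.822  0.701  1.274  0.306  1.674 -1.049] 0.04410048644805984 [ 0.5 -0.  -0.3]
28.9 [ 0.5258 -0.4925  0.3743] [-3.1408 -0.5892  1.7493] [-0.822  0.701  1.274  0.306  1.674 -1.049] 0.04404319172186669 [-0.8  0.1  0.1]
```

View pics/e1_full.png

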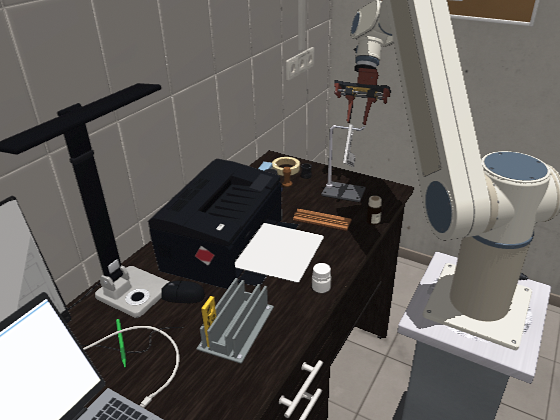

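View pics/e1.png

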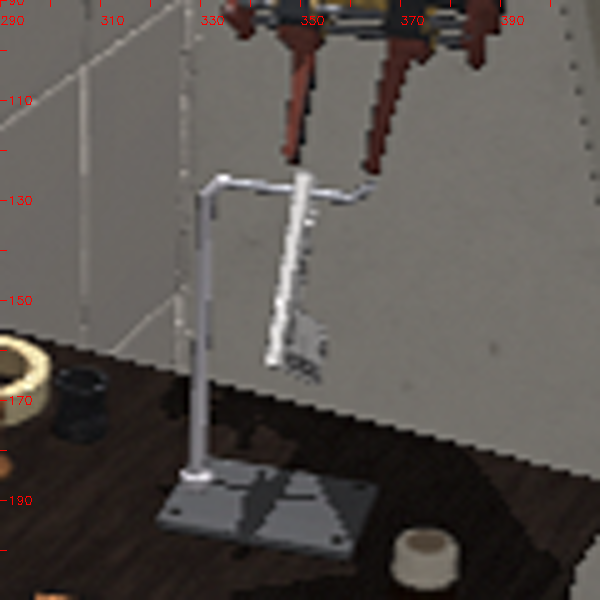

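View pics/e1t.png

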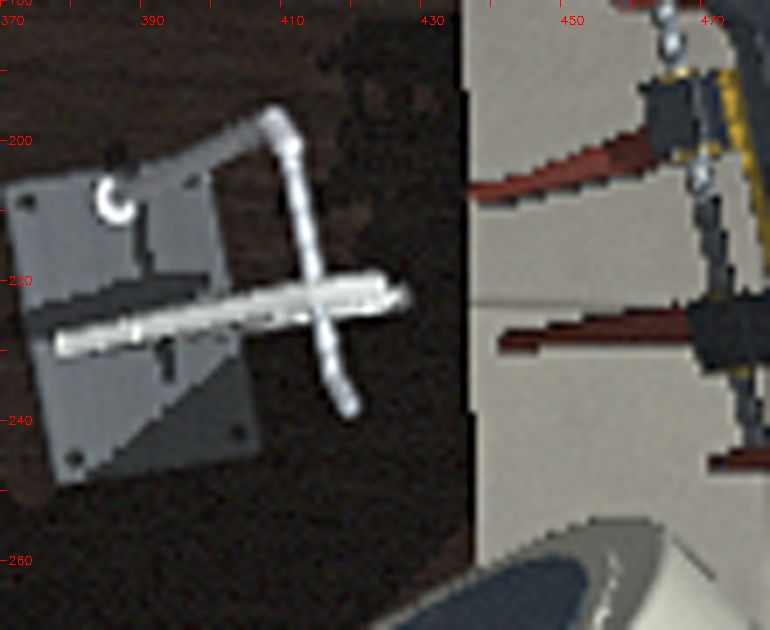

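The scale hangs by its hole midway along the prong, with its limb at (415,222) in the top view. The jar, vial, bottle and yellow scale look unmoved. I wait a second and check that it is still.

>>> {"op": "apply_moves", "data": {
  "plan": [
    [[0,0,0],[0,0,0],0.5],
    [[0,0,0],[0,0,0],0.5],
    [[0,0,0],[0,0,0],0.5],
    [[0,0,0],[0,0,0],0.5],
    [[0,0,0],[0,0,0],0.5],
    [[0,0,0],[0,0,0],0.5],
    [[0,0,0],[0,0,0],0.5],
    [[0,0,0],[0,0,0],0.5],
    [[0,0,0],[0,0,0],0.5],
    [[0,0,0],[0,0,0],0.5]
  ]
}}

```text
t: 29.9
ee_pos: [0.5259, -0.4929, 0.3749]
eef_rot: [3.142, -0.588, 1.75]
force: [0.7, 0.0, 0.6]
gripper_width: 0.0436
```

Run:
```python
from h import *
from cell import arm
a=[arm.grab_frame("side")["image"].astype(int) for _ in range(4)]
for b in a[1:]: print(abs(b-a[0])[120:170,335:370].max(), abs(b-a[0])[120:170,335:370].mean())
old=cv2.imread("pics/e1_full.png").astype(int); print("vs 1s ago",abs(a[0]-old)[120:170,335:370].mean(),abs(a[0]-old)[120:170,335:370].max())
s0=cv2.imread("pics/side0.png").astype(int)
for n,(x,y,w,h) in {"yellow":(198,292,22,60),"jar":(308,258,26,38),"vial":(364,192,22,36)}.items(): print(n,abs(a[0]-s0)[y:y+h,x:x+w].mean())
t=arm.grab_frame("top")["image"].astype(int); t0=cv2.imread("pics/top0.png").astype(int)
print("bottle top",abs(t-t0)[145:182,315:345].mean(), "vial",abs(t-t0)[262:290,340:368].mean())
arm.hand_in(); print("handed in",arm.sense()["t"])
```

```text
5 0.5843809523809523
6 0.5737142857142857
5 0.5579047619047619
vs 1s ago 0.6992380952380952 53
yellow 0.7416666666666667
jar 0.680161943319838
vial 16.84469696969697
bottle top 8.523123123123122 vial 31.51530612244898
the job is handed in; nothing more can be done
the job is handed in; nothing more can be done
```

I lifted the white scale out of the sorter and stood it in the rest's groove. I let go there, then took it again by the long limb and threaded the hole over the prong. I turned the scale 0.59 rad about the prong while holding it, until the forces were near zero, then opened the fingers slowly and backed away. The job was handed in at about 30 s of the 72 s allowed.

**Hanging:** In the last pictures the scale hangs on the prong between the post and the tip, with the fingers clear. Four frames in a row differed only by noise. Compared with about a second earlier, the mean change was also at noise level, with one pixel differing more (53).

**Other objects:**
- **Yellow scale and jar:** their image areas match the starting pictures.
- **Vial and bottle:** these checks did not come out clean. The mean differences were about 17 (side) and 32 (top) for the vial, and about 9 (top) for the bottle. I put this down to the arm's shadow. By eye the vial stands where it did at the start. I did not re-measure the bottle's position, but the arm stayed clear of it throughout.

**Contact force:** The scale pressed on the prong with up to about 12 N for a moment during the turn. I eased that off before releasing.

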